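Sign and stock the counter display

ROBOT

A 6-joint arm with a two-finger parallel gripper is mounted at the origin on the work surface. World frame = base frame: x ahead of the robot, y to its left, z up, the work surface at z = 0. Lengths are in m, angles in rad, forces in N, time in s.
With the tool pointing down it reaches from about 0.275 to 0.825 m from the base axis. Payload 4.9 kg.
Tool frame: the origin (TCP) lies at the very end of the fingers, on their centre line; the grasp point (between the pads) lies 19 mm behind it; z points along the fingers, y is the direction in which the jaws open and shut (so a half turn about z gives the same grasp; the last joint's range is limited). The gripper opens to 85 mm and grips with 20 to 120 N. Pads are 22 mm wide; open, the fingers measure 114 mm over their backs; the gripper's body (76 mm by 85 mm) begins 54 mm behind the grasp point. The pads swing forward as they close: fully open they stand 13 mm farther back than shut.
Start: joints at [-1.323, 0.326, -0.193, 1.052, 0, 1.437], TCP at [0.205, -0.51, 0.231] pointing down, gripper open.
Joint ranges: [-2.65, 2.65], [-0.97, 1.79], [-1.3, 1.35], [-1.93, 2.1], [-1.47, 1.37], [-3.14, 3.14]. Speed limits (rad/s): [2.57, 2.57, 3.14, 3.14, 3.14, 3.14].

INTERFACE

Orientations are given as a 3x3 rotation matrix whose columns are the frame's x, y, z axes.
In Python, from workcell import robot gives the robot as it stands. The module is installed in compiled form; this text tells all that it offers.
- The arm moves only by the shell command python3 -m jog 'ROWS' [FORCE]. ROWS is JSON, a list of rows, each an object of numbers: "dx", "dy", "dz": the shift along the world's x, y, z in mm; "twist": the turn about the world's z in rad; "gripper": the finger opening in mm, from 0 to 85.4. In form: [{"dx": .., "dy": .., "dz": .., "twist": .., "gripper": ..}, ...]. A call has 1 to 5 rows; each row is the pose to reach, as a shift and turn from the pose commanded when the call began; what a row does not reach only later rows make up. A row lasts 1/12 s, in which the tool goes at most 41.7 mm and 7.16 degrees, less where a joint would pass 70% of its speed; a pose out of reach is approached as far as the arm can. A call with a gripper value outside its range is refused whole. The fingers move at their own pace and stop on an object; FORCE is the grip in N (left out, the last holds). Time passes only in rows, so rows that repeat a pose let the fingers close. It gives the time, the measured TCP pose, the force and the opening at its end, in the units of the state.
- robot.state(): the state, without advancing time (a new reading comes with each control period).
- robot.camera(name): name is "side" or "top"; returns a dict with "frame" (480x640x3 uint8, red, green, blue), "range_z" (480x640 float32, m along the optical axis (not along the pixel's ray), 0 where there is no reading), "vertical_fov" (degrees; the focal length in pixels is half the picture's height over the tangent of half this angle, whatever the lens; pixels are square), "cx", "cy" (the principal point, pixels), "xyz" and "rotation" of the camera in the world. Camera axes: x right, y down, z forward; pixel columns grow to the right and rows downward; lengths in m; the calibration is good to about 2 mm. A picture is of the moment at which its call begins.
- robot.sign_off(): hands the job in, once; it reports no verdict.
The state is a dict: "clock": time; "q": joint angles; "qvel": joint speeds; "effort": joint torques, N m; "position": TCP position; "tcp_rot": TCP orientation; "wrist_force": force on the tool from outside, world axes, zero at the start; "moment": the same for the moment, N m; "grip_width": opening from 0.0 (shut) to 1.0 (fully open).
Only numpy, scipy, OpenCV 4.12 (cv2) and the standard library are available. Lean on these libraries where they do the work, as an engineer would, in place of code of your own. Each camera call takes 0.05 s, during which the arm holds its last target.

TASK

Set up the counter display: press each price sign fully home, foot down and upright, in the sprung clip of the board of its own colour, keeping hold of it until the jaws have closed on its blade. Stand all the cans on the counter upright in a neat row on the ring marks of the board of their colour, one on each mark, starting at the mark next to the clip and leaving no mark empty in between. Leave the other things on the counter where they are.

Things in the scene. Friction and masses are not known exactly. Their poses are not given: they have to be found in the camera images.
- clip_red (a point): middle of the floor of the sprung sign clip on the fixed red-edged display board (grey, 120 x 276 x 20 mm high, y along the row towards the clip's end); the floor is the board's top. z up; the slot runs along y, open on top and at both ends; the jaws move along x. Pushing a sign down takes about 15 N; jaw lips snap shut on the blade once its foot is below them; it cannot be pulled out.
- jaw_red_near (a joint): opening of the -x jaw of the red clip, m: 0 empty, about 0.006 while the sign's foot passes its lip, about 0.002 when closed on the blade (spring 500 N/m, preload 1.5 N, travel 0.012). Steel, 56 mm long; round 12 mm lips 18 mm above the floor, 6 mm apart when empty; flared lead-in plates above end 42 mm above the floor, 30 mm apart; pocket below 22 mm wide.
- jaw_red_far (a joint): the same for the +x jaw of the red clip
- mark_red_0 (a point): centre of ring mark 0 of 3 on the top of the red board (red ring, 52 mm, white inside). Next to the clip, 76 mm from its middle.
- mark_red_1 (a point): centre of ring mark 1 of 3 on the top of the red board (red ring, 52 mm, white inside). The middle one, 60 mm from mark 0.
- mark_red_2 (a point): centre of ring mark 2 of 3 on the top of the red board (red ring, 52 mm, white inside). The last, 60 mm from mark 1; a 45 mm high end stop stands 33 mm beyond it.
- sign_red_center (a point): centre (46 mm above the underside) of the loose red price sign: upright blade with white panel, 10 mm thick (x), 50 mm wide (y), on a black foot 18 mm thick, 10 mm high; 92 mm tall in all, z up, 70 g. Starts in a grey rack (floor 6 mm, walls 30 mm above the counter), the two signs in line edge to edge. Grip the 10 mm thickness near the top.
- can_red_1_center (a point): centre (half-way up) of a loose can with a red label, red lid and white band, 52 mm diameter, 50 mm tall, about 0.18 kg, z up, standing on the counter. May be absent.
- can_red_2_center (a point): centre (half-way up) of a loose can with a red label, red lid and white band, 52 mm diameter, 50 mm tall, about 0.18 kg, z up, standing on the counter. May be absent.
- can_red_3_center (a point): centre (half-way up) of a loose can with a red label, red lid and white band, 52 mm diameter, 50 mm tall, about 0.18 kg, z up, standing on the counter. May be absent.
- clip_yellow (a point): middle of the floor of the sprung sign clip on the fixed yellow-edged display board (grey, 120 x 276 x 20 mm high, y along the row towards the clip's end); the floor is the board's top. z up; the slot runs along y, open on top and at both ends; the jaws move along x. Pushing a sign down takes about 15 N; jaw lips snap shut on the blade once its foot is below them; it cannot be pulled out.
- jaw_yellow_near (a joint): opening of the -x jaw of the yellow clip, m: 0 empty, about 0.006 while the sign's foot passes its lip, about 0.002 when closed on the blade (spring 500 N/m, preload 1.5 N, travel 0.012). Steel, 56 mm long; round 12 mm lips 18 mm above the floor, 6 mm apart when empty; flared lead-in plates above end 42 mm above the floor, 30 mm apart; pocket below 22 mm wide.
- jaw_yellow_far (a joint): the same for the +x jaw of the yellow clip
- mark_yellow_0 (a point): centre of ring mark 0 of 3 on the top of the yellow board (yellow ring, 52 mm, white inside). Next to the clip, 76 mm from its middle.
- mark_yellow_1 (a point): centre of ring mark 1 of 3 on the top of the yellow board (yellow ring, 52 mm, white inside). The middle one, 60 mm from mark 0.
- mark_yellow_2 (a point): centre of ring mark 2 of 3 on the top of the yellow board (yellow ring, 52 mm, white inside). The last, 60 mm from mark 1; a 45 mm high end stop stands 33 mm beyond it.
- sign_yellow_center (a point): centre (46 mm above the underside) of the loose yellow price sign: upright blade with white panel, 10 mm thick (x), 50 mm wide (y), on a black foot 18 mm thick, 10 mm high; 92 mm tall in all, z up, 70 g. Starts in a grey rack (floor 6 mm, walls 30 mm above the counter), the two signs in line edge to edge. Grip the 10 mm thickness near the top.
- can_yellow_1_center (a point): centre (half-way up) of a loose can with a yellow label, yellow lid and white band, 52 mm diameter, 50 mm tall, about 0.18 kg, z up, standing on the counter. May be absent.
- can_yellow_2_center (a point): centre (half-way up) of a loose can with a yellow label, yellow lid and white band, 52 mm diameter, 50 mm tall, about 0.18 kg, z up, standing on the counter. May be absent.
- can_yellow_3_center (a point): centre (half-way up) of a loose can with a yellow label, yellow lid and white band, 52 mm diameter, 50 mm tall, about 0.18 kg, z up, standing on the counter. May be absent.
- jar: bystander: amber jar with a green cap, 60 mm diameter, 80 mm tall; origin under its centre
- carton: bystander: cardboard carton 50 x 90 x 60 mm; origin under its centre
- coin_dish: bystander: blue dish, 90 mm across, 25 mm high; origin under its centre
- tape_roll: bystander: clear tape roll, 70 mm across, 25 mm high; origin under its centre
There are look-alikes about, which are no part of the job. Leave any blue or brown look-alike of the part that bears can_red_1_center alone.

How it is judged:
At the end, for the whole second after the job is handed in: Each sign: foot within 4 mm of the floor of its colour's clip, within 15 mm of its middle, within 0.17 rad of upright and of the jaws' direction, jaws under 5 mm. Every can upright (0.1 rad) on its colour's board, within 12 mm of a mark; marks filled from the clip on without a gap (z of sign_red_center in the frame of clip_red between 0.04 and 0.05 m and horizontal distance between sign_red_center and clip_red below 0.015 m and angle between each of sign_red_center, sign_yellow_center's own z axis and vertical below 0.17 rad and angle between the x axis of sign_red_center and the x axis of clip_red, either way round below 0.17 rad and value of joint each of jaw_red_near, jaw_red_far, jaw_yellow_near, jaw_yellow_far below 0.005 m and (horizontal distance between can_red_1_center and mark_red_0 below 0.012 m or horizontal distance between can_red_1_center and mark_red_1 below 0.012 m or horizontal distance between can_red_1_center and mark_red_2 below 0.012 m) and angle between each of can_red_1_center, can_red_2_center, can_red_3_center, can_yellow_1_center, can_yellow_2_center, can_yellow_3_center's own z axis and vertical below 0.1 rad and height (world z) of can_red_1_center between 0.041 and 0.049 m and (horizontal distance between can_red_2_center and mark_red_0 below 0.012 m or horizontal distance between can_red_2_center and mark_red_1 below 0.012 m or horizontal distance between can_red_2_center and mark_red_2 below 0.012 m) and height (world z) of can_red_2_center between 0.041 and 0.049 m and (horizontal distance between can_red_3_center and mark_red_0 below 0.012 m or horizontal distance between can_red_3_center and mark_red_1 below 0.012 m or horizontal distance between can_red_3_center and mark_red_2 below 0.012 m) and height (world z) of can_red_3_center between 0.041 and 0.049 m and (horizontal distance between each of can_red_1_center, can_red_2_center, can_red_3_center and mark_red_1 above 0.03 m or horizontal distance between any of can_red_1_center, can_red_2_center, can_red_3_center and mark_red_0 below 0.012 m) and (horizontal distance between each of can_red_1_center, can_red_2_center, can_red_3_center and mark_red_2 above 0.03 m or horizontal distance between any of can_red_1_center, can_red_2_center, can_red_3_center and mark_red_1 below 0.012 m) and z of sign_yellow_center in the frame of clip_yellow between 0.04 and 0.05 m and horizontal distance between sign_yellow_center and clip_yellow below 0.015 m and angle between the x axis of sign_yellow_center and the x axis of clip_yellow, either way round below 0.17 rad and (horizontal distance between can_yellow_1_center and mark_yellow_0 below 0.012 m or horizontal distance between can_yellow_1_center and mark_yellow_1 below 0.012 m or horizontal distance between can_yellow_1_center and mark_yellow_2 below 0.012 m) and height (world z) of can_yellow_1_center between 0.041 and 0.049 m and (horizontal distance between can_yellow_2_center and mark_yellow_0 below 0.012 m or horizontal distance between can_yellow_2_center and mark_yellow_1 below 0.012 m or horizontal distance between can_yellow_2_center and mark_yellow_2 below 0.012 m) and height (world z) of can_yellow_2_center between 0.041 and 0.049 m and (horizontal distance between can_yellow_3_center and mark_yellow_0 below 0.012 m or horizontal distance between can_yellow_3_center and mark_yellow_1 below 0.012 m or horizontal distance between can_yellow_3_center and mark_yellow_2 below 0.012 m) and height (world z) of can_yellow_3_center between 0.041 and 0.049 m and (horizontal distance between each of can_yellow_1_center, can_yellow_2_center, can_yellow_3_center and mark_yellow_1 above 0.03 m or horizontal distance between any of can_yellow_1_center, can_yellow_2_center, can_yellow_3_center and mark_yellow_0 below 0.012 m) and (horizontal distance between each of can_yellow_1_center, can_yellow_2_center, can_yellow_3_center and mark_yellow_2 above 0.03 m or horizontal distance between any of can_yellow_1_center, can_yellow_2_center, can_yellow_3_center and mark_yellow_1 below 0.012 m)); the robot touches nothing.
It fails at once if the red sign let go in its clip before the jaws have closed on it (horizontal distance between sign_red_center and clip_red below 0.02 m and z of sign_red_center in the frame of clip_red below 0.1 m and contact force between the fingers and sign_red below 0.05 N and (z of sign_red_center in the frame of clip_red above 0.051 m or value of joint any of jaw_red_near, jaw_red_far above 0.0055 m)).
It fails at once if the yellow sign let go in its clip before the jaws have closed on it (horizontal distance between sign_yellow_center and clip_yellow below 0.02 m and z of sign_yellow_center in the frame of clip_yellow below 0.1 m and contact force between the fingers and sign_yellow below 0.05 N and (z of sign_yellow_center in the frame of clip_yellow above 0.051 m or value of joint any of jaw_yellow_near, jaw_yellow_far above 0.0055 m)).
It fails at once if a bystander (jar, carton, coin dish, tape roll) pushed more than 5 cm or tipped over (distance of any of jar, carton, coin_dish, tape_roll from where it was at the start of the episode above 0.05 m or angle between any of jar, carton, coin_dish, tape_roll's own z axis and vertical above 0.5 rad).
Of can_red_1, can_red_2, can_red_3, can_yellow_1, can_yellow_2, can_yellow_3 only 4 to 6 are there at a start; the rules pass over those that are not, and their reading is None.
At some moment in a run one of can_red_1, can_red_2, can_red_3, can_yellow_1, can_yellow_2, can_yellow_3 may be knocked a few centimetres aside while the robot is not near it.
It also fails if it takes over 210 s, if anything falls off the work surface, if the arm or the gripper's body presses on something with over 40 N, if the wrist force passes 120 N, or if a joint passes its speed limit or range.

## Working session

There is one attempt and no reset: what is moved stays moved. The work goes in short steps, Python scripts to look and compute and a shell command to move; the robot and the scene stay as the last step left them, time stands still between calls to the robot, and variables do not carry over. Pictures are saved under pics/ and viewed, and the job is handed in when it is done.

```bash
mkdir -p pics
cat > h.py <<'E'
import numpy as np, cv2
from workcell import robot
def cam(name):
    c=robot.camera(name); np.savez(''+name+'.npz',**{k:np.array(v) for k,v in c.items()}); return c
def load(name): return dict(np.load(''+name+'.npz'))
def ray(c,u,v,z=None,d=None):
    f=240/np.tan(np.radians(float(c['vertical_fov']))/2)
    r=np.array([(u-float(c['cx']))/f,(v-float(c['cy']))/f,1.0]); R=np.array(c['rotation']);p=np.array(c['xyz'])
    w=R@r
    if d is None: d=(z-p[2])/w[2]
    return p+w*d
def cloud(c):
    f=240/np.tan(np.radians(float(c['vertical_fov']))/2)
    v,u=np.mgrid[0:480,0:640]
    Z=c['range_z']; P=np.stack([(u-float(c['cx']))/f*Z,(v-float(c['cy']))/f*Z,Z],-1)
    return P@np.array(c['rotation']).T+np.array(c['xyz'])
def save(img,n): cv2.imwrite('pics/'+n,img[...,::-1])
E
python3 - <<'E'
from h import *
for n in('top','side'):
    c=cam(n); save(c['frame'],n+'0.png'); print(n,c['vertical_fov'],c['cx'],c['cy'],c['xyz'],np.round(c['rotation'],3).tolist())
s=robot.state();print(s['clock'],s['position'],s['tcp_rot'],s['grip_width'])
E
```

```text
top 43.96186168973483 317.6184265842156 237.67075738046077 [ 0.32483903 -0.03457037  1.22643588] [[0.12, -0.971, 0.209], [-0.993, -0.118, 0.02], [0.006, -0.21, -0.978]]
side 44.584953265381856 311.7569944818349 236.30603691773013 [-0.06589806  0.72193838  0.74269057] [[-0.782, -0.339, 0.522], [-0.622, 0.456, -0.636], [-0.022, -0.823, -0.568]]
0.1 [ 0.20481538 -0.50988974  0.23056021] [[ 9.27991423e-01  3.72601356e-01 -3.84032153e-04]
 [ 3.72601496e-01 -9.27990210e-01  1.51505768e-03]
 [ 2.08134466e-04 -1.54905148e-03 -9.99998779e-01]] 1.0021477245728752
```

View pics/top0.png

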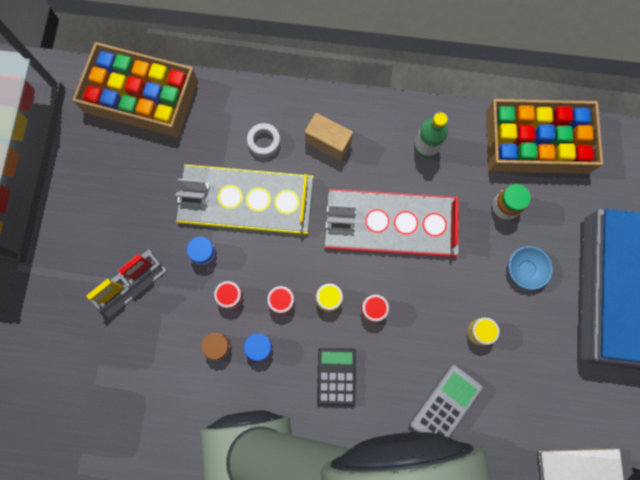

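View pics/side0.png

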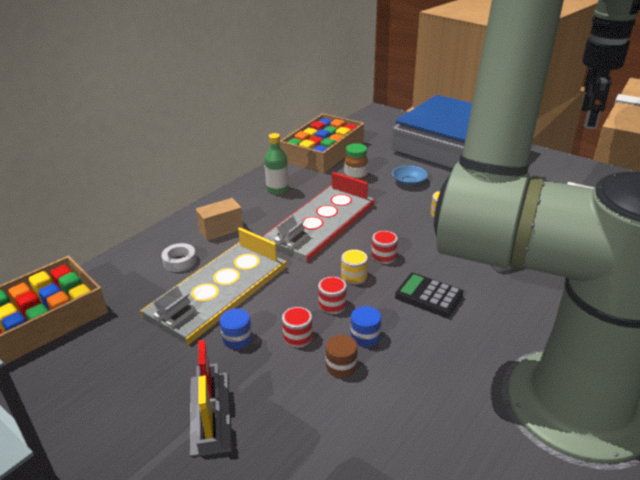

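The top view shows red lids at (228,294), (281,300) and (376,308), and yellow lids at (329,297) and (484,332). The look-alikes are blue at (201,250) and (258,347) and brown at (215,346), all to be left alone. The signs are in the rack at (120,280). Next I'll measure these.

Run:
```python
from h import *
c=load('top');I=c['frame'];P=cloud(c)
hsv=cv2.cvtColor(I,cv2.COLOR_RGB2HSV)
def comps(name,lo,hi,zr):
    m=((hsv[...,0]>=lo)&(hsv[...,0]<=hi)&(hsv[...,1]>130)&(hsv[...,2]>90)) if lo<hi else (((hsv[...,0]>=lo)|(hsv[...,0]<=hi))&(hsv[...,1]>130)&(hsv[...,2]>90))
    m&=(P[...,2]>zr[0])&(P[...,2]<zr[1])
    n,l,s,ce=cv2.connectedComponentsWithStats(m.astype(np.uint8))
    for i in range(1,n):
        if s[i,4]>60:
            q=P[l==i]; print(name,s[i,4],ce[i].round(1),q.mean(0).round(4),q.min(0).round(3),q.max(0).round(3))
comps('lid red',172,8,(.035,.06)); comps('lid yel',20,35,(.035,.06))
comps('sign red',172,8,(.06,.12)); comps('sign yel',20,35,(.06,.12))
# white discs
m=((hsv[...,1]<50)&(hsv[...,2]>190)&(P[...,2]>.01)&(P[...,2]<.03)&(P[...,0]>.3)).astype(np.uint8)
n,l,s,ce=cv2.connectedComponentsWithStats(m)
for i in range(1,n):
    if s[i,4]>150: print('disc',s[i,4],ce[i].round(1),ray(c,*ce[i],z=.02).round(4),P[l==i].mean(0).round(4))
save(cv2.resize(I[150:280,160:480],None,fx=2.5,fy=2.5,interpolation=cv2.INTER_CUBIC),'boards.png')
save(cv2.resize(I[230:370,70:250],None,fx=4,fy=4,interpolation=cv2.INTER_CUBIC),'rack.png')
```

```text
lid red 265 [176.2  78.1] [0.8866 0.3316 0.0513] [0.87  0.316 0.036] [0.916 0.35  0.059]
lid red 204 [134.1  86.8] [0.8548 0.4165 0.0536] [0.841 0.401 0.035] [0.885 0.435 0.06 ]
lid red 251 [91.6 94. ] [0.828  0.5034 0.0523] [0.812 0.485 0.035] [0.847 0.53  0.059]
lid red 195 [562.1 114.1] [ 0.9037 -0.4923  0.0543] [ 0.887 -0.52   0.036] [ 0.933 -0.477  0.06 ]
lid red 260 [526.  132.9] [ 0.8527 -0.4189  0.0528] [ 0.836 -0.436  0.04 ] [ 0.873 -0.402  0.059]
lid red 250 [584.5 152.6] [ 0.8239 -0.5424  0.053 ] [ 0.807 -0.568  0.035] [ 0.844 -0.527  0.059]
lid red 131 [453.2 224.6] [ 0.6373 -0.2818  0.0488] [ 0.593 -0.287  0.035] [ 0.686 -0.278  0.06 ]
lid red 344 [226.8 293.9] [0.4416 0.1542 0.0496] [0.421 0.134 0.044] [0.462 0.174 0.056]
lid red 341 [280. 299.] [0.4444 0.0481 0.0499] [0.424 0.028 0.043] [0.465 0.068 0.057]
lid red 341 [375.3 307.4] [ 0.4505 -0.1409  0.0501] [ 0.431 -0.161  0.042] [ 0.471 -0.121  0.058]
lid yel 250 [158.4  73.6] [0.892  0.3712 0.0519] [0.876 0.354 0.035] [0.924 0.398 0.06 ]
lid yel 274 [116.1  81.8] [0.8625 0.4575 0.0512] [0.846 0.438 0.035] [0.89  0.48
[... 1617 characters left out ...]
62.7 137.9] [0.7866 0.1333 0.02  ] [0.785  0.1327 0.0242]
disc 400 [230.7 183. ] [0.6781 0.1865 0.02  ] [0.6784 0.1867 0.0194]
disc 514 [284.2 188.9] [0.6791 0.0724 0.02  ] [0.6794 0.0724 0.0193]
disc 300 [229.7 196.3] [0.649  0.1842 0.02  ] [0.649  0.1842 0.02  ]
disc 299 [258. 199.] [0.6503 0.1243 0.02  ] [0.6503 0.1243 0.02  ]
disc 506 [353.7 199.3] [ 0.6742 -0.0759  0.02  ] [ 0.6744 -0.0759  0.0192]
disc 306 [286.3 201.5] [0.6522 0.0643 0.02  ] [0.6523 0.0643 0.0199]
disc 305 [376.7 220.5] [ 0.6344 -0.1285  0.02  ] [ 0.6344 -0.1285  0.02  ]
disc 304 [405.5 222.2] [ 0.6379 -0.1886  0.02  ] [ 0.6379 -0.1886  0.0201]
disc 302 [434.3 224. ] [ 0.6413 -0.2486  0.02  ] [ 0.6413 -0.2486  0.0202]
```

View pics/boards.png

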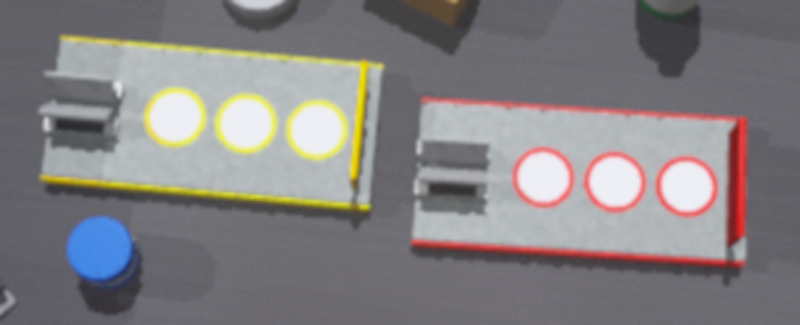

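View pics/rack.png

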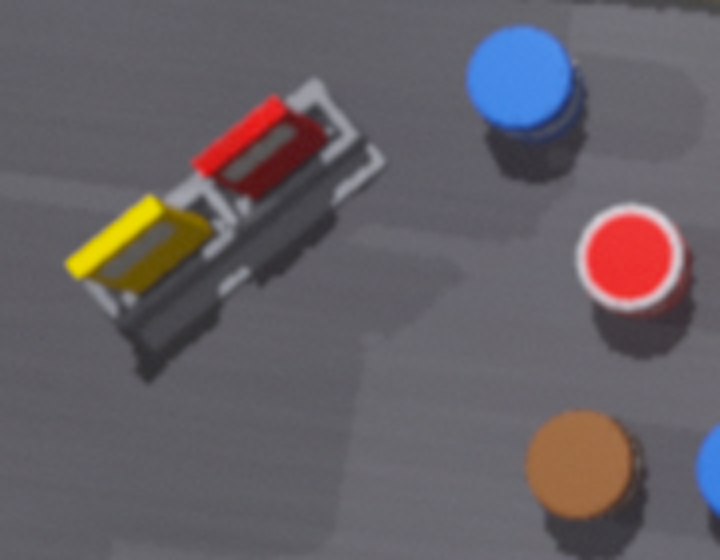

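Run:
```python
from h import *
for n in('top','side'):
    c=load(n);I=c['frame'];P=cloud(c);hsv=cv2.cvtColor(I,cv2.COLOR_RGB2HSV).astype(int)
    for nm,hm in(('red',(hsv[...,0]>172)|(hsv[...,0]<8)),('yel',(hsv[...,0]>20)&(hsv[...,0]<35))):
        m=hm&(hsv[...,1]>130)&(hsv[...,2]>60)&(P[...,0]<.56)&(P[...,1]>.3)&(P[...,2]>.03)&(P[...,2]<.12)
        q=P[m];t=q[q[:,2]>.092]
        r=cv2.minAreaRect((t[:,:2]*1000).astype(np.float32))
        print(n,nm,len(q),len(t),t.mean(0).round(4),r)
        m2=(m&(P[...,2]>.085))
    # yellow/red clip jaws in cloud
    for nm,cx,cy in(('yel',.647,.2602),('red',.630,-.0527)):
        m=(abs(P[...,0]-cx)<.05)&(abs(P[...,1]-cy)<.04)&(P[...,2]>.04)&(P[...,2]<.075)
        q=P[m]
        if len(q)>5: print(n,'clip',nm,len(q),q.min(0).round(3),q.max(0).round(3),q.mean(0).round(4))
```

```text
top red 316 151 [0.4716 0.3409 0.0968] ((471.5562438964844, 340.9637451171875), (11.1094388961792, 49.99483108520508), 47.41007995605469)
top yel 344 148 [0.417  0.3907 0.0967] ((417.81292724609375, 390.756591796875), (11.342967987060547, 49.18946075439453), 46.81546401977539)
top clip yel 393 [0.624 0.232 0.04 ] [0.665 0.289 0.065] [0.6486 0.2595 0.0517]
top clip red 381 [ 0.606 -0.08   0.04 ] [ 0.649 -0.024  0.066] [ 0.6326 -0.0525  0.0522]
side red 314 185 [0.4679 0.3427 0.0975] ((469.82281494140625, 340.8756103515625), (10.07156753540039, 52.61741638183594), 47.918087005615234)
side yel 468 209 [0.4128 0.3919 0.0976] ((415.1485900878906, 390.6094970703125), (10.119035720825195, 51.94303512573242), 46.98661804199219)
side clip yel 620 [0.625 0.23  0.04 ] [0.665 0.29  0.066] [0.6454 0.2612 0.051 ]
side clip red 378 [ 0.608 -0.083  0.04 ] [ 0.647 -0.022  0.064] [ 0.629  -0.0509  0.0508]
```

```bash
python3 -m jog '[{"dx":50,"dy":170,"dz":10,"twist":0.4},{"dx":50,"dy":170,"dz":10,"twist":0.4},{"dx":50,"dy":170,"dz":10,"twist":0.4},{"dx":50,"dy":170,"dz":10,"twist":0.4},{"dx":50,"dy":170,"dz":10,"twist":0.4}]' 60
```

```text
invalid input
```

```bash
python3 -m jog '[{"dx":50,"dy":170,"dz":10,"twist":0.4,"gripper":50},{"dx":50,"dy":170,"dz":10,"twist":0.4,"gripper":50},{"dx":50,"dy":170,"dz":10,"twist":0.4,"gripper":50},{"dx":50,"dy":170,"dz":10,"twist":0.4,"gripper":50},{"dx":50,"dy":170,"dz":10,"twist":0.4,"gripper":50}]' 60
```

```text
clock: 0.52
position: [0.255, -0.3347, 0.2409]
tcp_rot: [[0.707, 0.707, -0.001], [0.707, -0.707, 0.004], [0.003, -0.003, -1.0]]
wrist_force: [-1.3, 1.1, -0.9]
grip_width: 0.587
```

```bash
python3 -m jog '[{"dx":54,"dy":169,"dz":0,"twist":0.403,"gripper":50},{"dx":54,"dy":169,"dz":0,"twist":0.403,"gripper":50},{"dx":54,"dy":169,"dz":0,"twist":0.403,"gripper":50},{"dx":54,"dy":169,"dz":0,"twist":0.403,"gripper":50},{"dx":54,"dy":169,"dz":0,"twist":0.403,"gripper":50}]'
python3 -m jog '[{"dx":54,"dy":169,"dz":0,"twist":0.403,"gripper":50},{"dx":54,"dy":169,"dz":0,"twist":0.403,"gripper":50},{"dx":54,"dy":169,"dz":0,"twist":0.403,"gripper":50},{"dx":54,"dy":169,"dz":0,"twist":0.403,"gripper":50},{"dx":54,"dy":169,"dz":0,"twist":0.403,"gripper":50}]'
python3 -m jog '[{"dx":54,"dy":169,"dz":0,"twist":0.403,"gripper":50},{"dx":54,"dy":169,"dz":0,"twist":0.403,"gripper":50},{"dx":54,"dy":169,"dz":0,"twist":0.403,"gripper":50},{"dx":54,"dy":169,"dz":0,"twist":0.403,"gripper":50},{"dx":54,"dy":169,"dz":0,"twist":0.403,"gripper":50}]'
python3 -m jog '[{"dx":54,"dy":169,"dz":0,"twist":0.403,"gripper":50},{"dx":54,"dy":169,"dz":0,"twist":0.403,"gripper":50},{"dx":54,"dy":169,"dz":0,"twist":0.403,"gripper":50},{"dx":54,"dy":169,"dz":0,"twist":0.403,"gripper":50},{"dx":54,"dy":169,"dz":0,"twist":0.403,"gripper":50}]'
```

```text
clock: 0.93
position: [0.3089, -0.1668, 0.241]
tcp_rot: [[0.371, 0.929, -0.0], [0.929, -0.371, 0.003], [0.002, -0.001, -1.0]]
wrist_force: [-1.1, -0.7, -0.7]
grip_width: 0.586
clock: 1.35
position: [0.3638, 0.002, 0.2414]
tcp_rot: [[-0.024, 1.0, 0.001], [1.0, 0.024, 0.002], [0.002, 0.001, -1.0]]
wrist_force: [-0.3, -1.1, -0.1]
grip_width: 0.586
clock: 1.77
position: [0.4186, 0.1712, 0.2412]
tcp_rot: [[-0.413, 0.911, 0.001], [0.911, 0.413, 0.002], [0.001, 0.002, -1.0]]
wrist_force: [0.4, -0.6, 0.6]
grip_width: 0.585
clock: 2.18
position: [0.4724, 0.34, 0.2404]
tcp_rot: [[-0.736, 0.677, 0.001], [0.677, 0.736, 0.002], [0.001, 0.002, -1.0]]
wrist_force: [0.2, -0.2, 0.4]
grip_width: 0.589
```

Run:
```python
from h import *
for n in('top','side'):
    c=cam(n); save(c['frame'],n+'1.png')
```

```text
(no output)
```

View pics/top1.png

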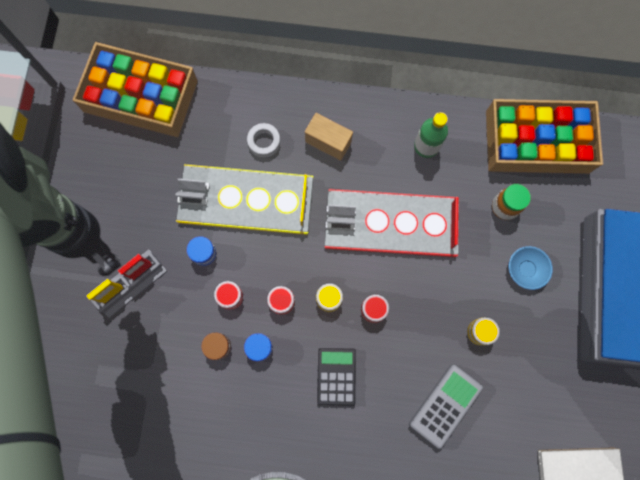

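View pics/side1.png

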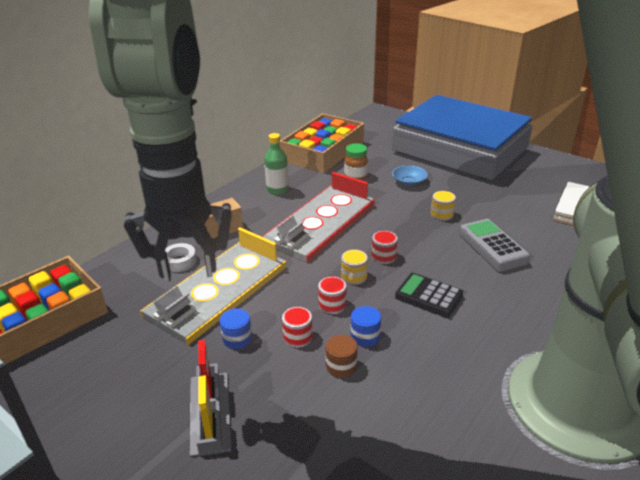

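All cans are now visible: three red and two yellow, with nothing hidden under the arm. Top view lids are at red (228,294), (281,300), (376,308) and yellow (329,297), (484,332). The red sign at (137,266) sits in the rack beside the yellow one at (105,290). I'll descend on the red sign.

```bash
python3 -m jog '[{"dx":-1,"dy":0,"dz":-140,"twist":0,"gripper":50},{"dx":-1,"dy":0,"dz":-140,"twist":0,"gripper":50},{"dx":-1,"dy":0,"dz":-140,"twist":0,"gripper":50},{"dx":-1,"dy":0,"dz":-140,"twist":0,"gripper":50},{"dx":-1,"dy":0,"dz":-140,"twist":0,"gripper":50}]'
python3 -m jog '[{"dx":0,"dy":0,"dz":-36,"twist":0,"gripper":50},{"dx":0,"dy":0,"dz":-36,"twist":0,"gripper":50},{"dx":0,"dy":0,"dz":-36,"twist":0,"gripper":50}]'
python3 - <<'E'
from h import *
c=cam('side'); save(cv2.resize(c['frame'][230:480,120:340],None,fx=3,fy=2.4),'g1.png')
E
```

```text
clock: 2.7
position: [0.4662, 0.3317, 0.0968]
tcp_rot: [[-0.731, 0.682, -0.009], [0.682, 0.731, -0.005], [0.003, -0.01, -1.0]]
wrist_force: [-0.7, -0.6, 0.2]
grip_width: 0.585
clock: 2.95
position: [0.4694, 0.3342, 0.0656]
tcp_rot: [[-0.732, 0.681, -0.002], [0.681, 0.732, -0.001], [0.0, -0.002, -1.0]]
wrist_force: [0.1, 0.1, -0.3]
grip_width: 0.585
```

View pics/g1.png

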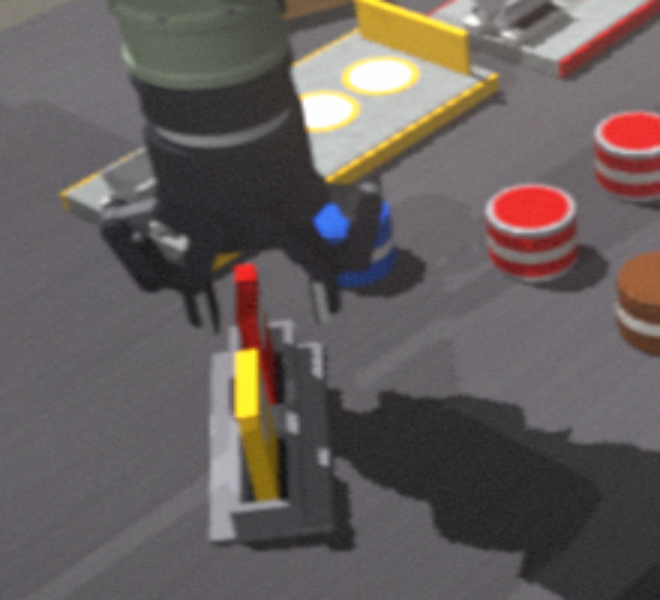

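```bash
python3 -m jog '[{"dx":0,"dy":0,"dz":0,"twist":0,"gripper":50},{"dx":0,"dy":0,"dz":0,"twist":0,"gripper":50},{"dx":0,"dy":0,"dz":0,"twist":0,"gripper":50}]'
```

```text
clock: 3.25
position: [0.471, 0.3361, 0.0671]
tcp_rot: [[-0.733, 0.68, 0.003], [0.68, 0.733, 0.001], [-0.001, 0.003, -1.0]]
wrist_force: [0.1, 0.4, -0.4]
grip_width: 0.586
```

```bash
python3 -m jog '[{"dx":0,"dy":5,"dz":-3,"twist":0,"gripper":50},{"dx":0,"dy":5,"dz":-3,"twist":0,"gripper":50},{"dx":0,"dy":5,"dz":-3,"twist":0,"gripper":50}]'
python3 -m jog '[{"dx":0,"dy":0,"dz":0,"twist":0,"gripper":0},{"dx":0,"dy":0,"dz":0,"twist":0,"gripper":0},{"dx":0,"dy":0,"dz":0,"twist":0,"gripper":0},{"dx":0,"dy":0,"dz":0,"twist":0,"gripper":0},{"dx":0,"dy":0,"dz":0,"twist":0,"gripper":0}]' 70
python3 -m jog '[{"dx":0,"dy":0,"dz":0,"twist":0,"gripper":0},{"dx":0,"dy":0,"dz":0,"twist":0,"gripper":0},{"dx":0,"dy":0,"dz":0,"twist":0,"gripper":0},{"dx":0,"dy":0,"dz":0,"twist":0,"gripper":0},{"dx":0,"dy":0,"dz":0,"twist":0,"gripper":0}]' 70
```

```text
clock: 3.5
position: [0.4698, 0.3409, 0.0623]
tcp_rot: [[-0.734, 0.68, 0.0], [0.68, 0.734, -0.0], [-0.0, -0.0, -1.0]]
wrist_force: [0.2, -0.1, 0.0]
grip_width: 0.583
clock: 3.92
position: [0.4699, 0.3405, 0.0622]
tcp_rot: [[-0.733, 0.68, -0.0], [0.68, 0.733, -0.0], [0.0, -0.0, -1.0]]
wrist_force: [-0.1, -1.0, -0.3]
grip_width: 0.111
clock: 4.33
position: [0.4699, 0.3406, 0.0623]
tcp_rot: [[-0.733, 0.68, -0.0], [0.68, 0.733, -0.0], [0.0, -0.0, -1.0]]
wrist_force: [-0.2, -0.3, -1.0]
grip_width: 0.108
```

```bash
python3 -m jog '[{"dx":0,"dy":0,"dz":40,"twist":0,"gripper":0},{"dx":0,"dy":0,"dz":80,"twist":0,"gripper":0},{"dx":0,"dy":0,"dz":120,"twist":0,"gripper":0},{"dx":0,"dy":0,"dz":140,"twist":0,"gripper":0},{"dx":0,"dy":0,"dz":140,"twist":0,"gripper":0}]'
python3 -m jog '[{"dx":10,"dy":-30,"dz":0,"twist":-0.07,"gripper":0},{"dx":22,"dy":-60,"dz":0,"twist":-0.14,"gripper":0},{"dx":34,"dy":-90,"dz":0,"twist":-0.21,"gripper":0},{"dx":46,"dy":-120,"dz":0,"twist":-0.28,"gripper":0},{"dx":54,"dy":-131,"dz":0,"twist":-0.30,"gripper":0}]'
python3 -m jog '[{"dx":10,"dy":-30,"dz":0,"twist":-0.07,"gripper":0},{"dx":22,"dy":-60,"dz":0,"twist":-0.14,"gripper":0},{"dx":34,"dy":-90,"dz":0,"twist":-0.21,"gripper":0},{"dx":46,"dy":-120,"dz":0,"twist":-0.28,"gripper":0},{"dx":54,"dy":-131,"dz":0,"twist":-0.30,"gripper":0}]'
python3 -m jog '[{"dx":10,"dy":-30,"dz":0,"twist":-0.05,"gripper":0},{"dx":22,"dy":-60,"dz":0,"twist":-0.10,"gripper":0},{"dx":34,"dy":-90,"dz":0,"twist":-0.14,"gripper":0},{"dx":46,"dy":-120,"dz":0,"twist":-0.165,"gripper":0},{"dx":52,"dy":-131,"dz":0,"twist":-0.165,"gripper":0}]'
python3 -m jog '[{"dx":0,"dy":0,"dz":0,"twist":0,"gripper":0},{"dx":0,"dy":0,"dz":0,"twist":0,"gripper":0},{"dx":0,"dy":0,"dz":0,"twist":0,"gripper":0}]'
python3 - <<'E'
from h import *
for n in('top','side'):
    c=cam(n); save(c['frame'],n+'2.png')
E
```

```text
clock: 4.75
position: [0.4729, 0.3423, 0.2082]
tcp_rot: [[-0.733, 0.68, 0.009], [0.68, 0.733, 0.005], [-0.003, 0.009, -1.0]]
wrist_force: [0.2, -0.7, 0.2]
grip_width: 0.108
clock: 5.17
position: [0.5242, 0.2061, 0.2014]
tcp_rot: [[-0.495, 0.869, -0.001], [0.869, 0.495, -0.002], [-0.001, -0.002, -1.0]]
wrist_force: [-0.6, 0.3, -1.2]
grip_width: 0.11
clock: 5.58
position: [0.5787, 0.0753, 0.2015]
tcp_rot: [[-0.216, 0.976, -0.001], [0.976, 0.216, -0.001], [-0.001, -0.001, -1.0]]
wrist_force: [0.1, 0.9, 0.0]
grip_width: 0.108
clock: 6.0
position: [0.6311, -0.0556, 0.2014]
tcp_rot: [[-0.055, 0.998, 0.0], [0.998, 0.055, -0.001], [-0.001, -0.0, -1.0]]
wrist_force: [0.4, -0.4, -0.5]
grip_width: 0.112
clock: 6.25
position: [0.6293, -0.0509, 0.2017]
tcp_rot: [[-0.06, 0.998, -0.001], [0.998, 0.06, 0.001], [0.001, -0.001, -1.0]]
wrist_force: [0.6, -0.4, -1.1]
grip_width: 0.106
```

View pics/side2.png

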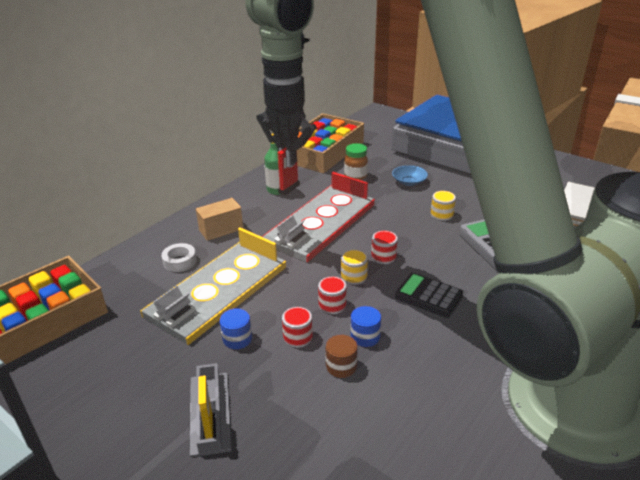

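View pics/top2.png

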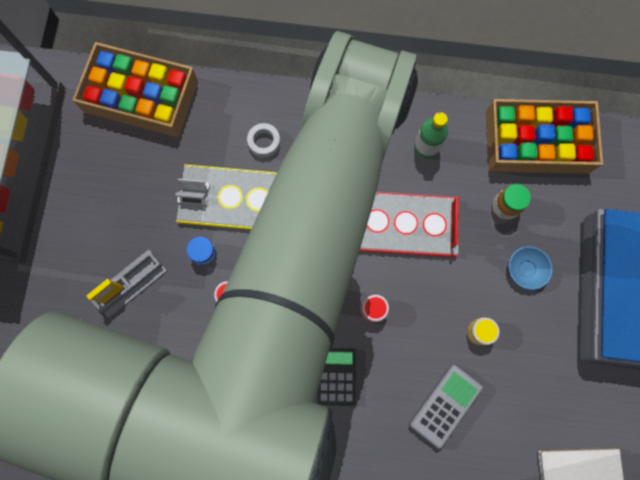

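The red sign is held upright between the fingers at side (288,170), above the red clip at (290,235). I'll check its pose from the side depth.

Run:
```python
from h import *
c=load('side');I=c['frame'];P=cloud(c);h=cv2.cvtColor(I,cv2.COLOR_RGB2HSV).astype(int)
m=((h[...,0]>172)|(h[...,0]<8))&(h[...,1]>110)&(h[...,2]>60)
m[:140]=0;m[200:]=0;m[:,:260]=0;m[:,310:]=0
q=P[m]; q=q[abs(q[:,0]-.63)<.06]; print(len(q),q.min(0).round(3),q.max(0).round(3),q.mean(0).round(4))
# -x face
for zz in (.15,.17,.19):
    s=q[abs(q[:,2]-zz)<.008]; 
    if len(s): print(zz,len(s),np.percentile(s,[5,50,95],axis=0).round(4).tolist())
print(robot.state()['position'])
save(cv2.resize(I[110:220,240:350],None,fx=5,fy=5,interpolation=cv2.INTER_CUBIC),'s2.png')
```

```text
485 [ 0.617 -0.079  0.153] [ 0.643 -0.025  0.245] [ 0.6233 -0.0431  0.1906]
0.15 18 [[0.6217, -0.0741, 0.1529], [0.6246, -0.0463, 0.1562], [0.6274, -0.0282, 0.1576]]
0.17 125 [[0.6205, -0.0747, 0.1633], [0.6229, -0.0475, 0.1701], [0.627, -0.0278, 0.1772]]
0.19 125 [[0.6202, -0.0733, 0.1829], [0.6225, -0.0454, 0.1892], [0.6268, -0.0272, 0.197]]
[ 0.62938832 -0.05068417  0.20215443]
```

View pics/s2.png

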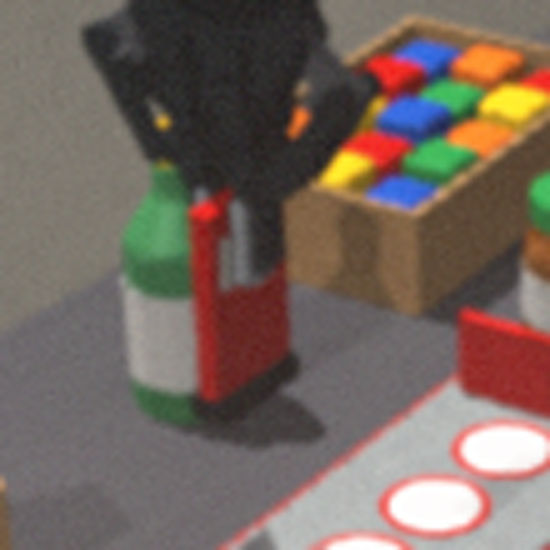

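```bash
python3 -m jog '[{"dx":0,"dy":-1,"dz":-25,"twist":0,"gripper":0},{"dx":0,"dy":-1,"dz":-50,"twist":0,"gripper":0},{"dx":0,"dy":-1,"dz":-70,"twist":0,"gripper":0},{"dx":0,"dy":-1,"dz":-80,"twist":0,"gripper":0},{"dx":0,"dy":-1,"dz":-80,"twist":0,"gripper":0}]' 110
python3 -m jog '[{"dx":0,"dy":0,"dz":0,"twist":0,"gripper":0},{"dx":0,"dy":0,"dz":0,"twist":0,"gripper":0}]'
python3 - <<'E'
from h import *
c=cam('side');I=c['frame']
save(cv2.resize(I[150:280,220:360],None,fx=5,fy=4.6,interpolation=cv2.INTER_CUBIC),'s3.png')
E
```

```text
clock: 6.77
position: [0.6278, -0.0519, 0.1198]
tcp_rot: [[-0.059, 0.998, -0.005], [0.998, 0.059, 0.001], [0.001, -0.005, -1.0]]
wrist_force: [-0.3, -0.8, -0.9]
grip_width: 0.103
clock: 6.93
position: [0.6309, -0.0532, 0.1238]
tcp_rot: [[-0.059, 0.998, 0.002], [0.998, 0.059, -0.0], [-0.001, 0.002, -1.0]]
wrist_force: [-0.1, -0.2, -0.8]
grip_width: 0.107
```

View pics/s3.png

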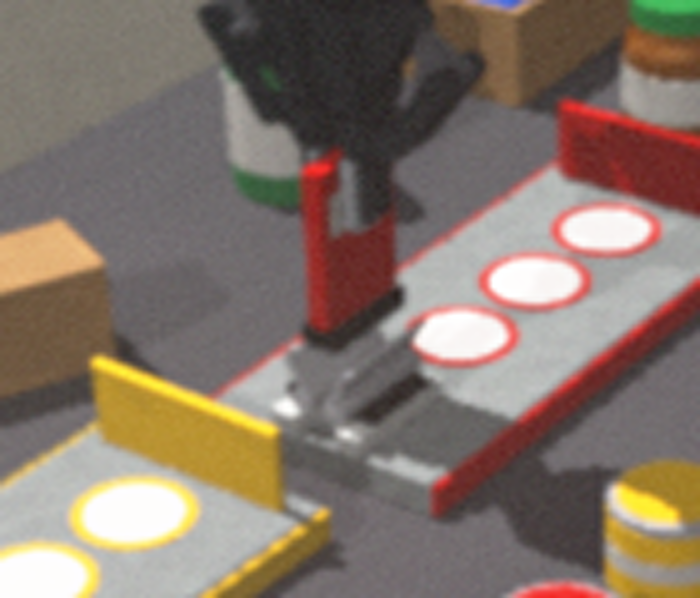

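The foot sits right above the flared jaws, at crop (355,320), and is centred on the slot. I'll press it down in small steps.

```bash
python3 -m jog '[{"dx":0,"dy":0,"dz":-4,"twist":0,"gripper":0},{"dx":0,"dy":0,"dz":-8,"twist":0,"gripper":0},{"dx":0,"dy":0,"dz":-12,"twist":0,"gripper":0},{"dx":0,"dy":0,"dz":-16,"twist":0,"gripper":0},{"dx":0,"dy":0,"dz":-20,"twist":0,"gripper":0}]'
python3 -m jog '[{"dx":0,"dy":0,"dz":-3,"twist":0,"gripper":0},{"dx":0,"dy":0,"dz":-6,"twist":0,"gripper":0},{"dx":0,"dy":0,"dz":-9,"twist":0,"gripper":0},{"dx":0,"dy":0,"dz":-12,"twist":0,"gripper":0},{"dx":0,"dy":0,"dz":-15,"twist":0,"gripper":0}]'
```

```text
clock: 7.4
position: [0.6306, -0.0536, 0.1027]
tcp_rot: [[-0.058, 0.998, 0.002], [0.998, 0.058, -0.0], [-0.0, 0.002, -1.0]]
wrist_force: [0.2, -0.6, 7.5]
grip_width: 0.104
clock: 7.82
position: [0.6305, -0.0537, 0.0877]
tcp_rot: [[-0.058, 0.998, 0.001], [0.998, 0.058, -0.0], [-0.001, 0.001, -1.0]]
wrist_force: [-0.3, -0.1, 4.2]
grip_width: 0.102
```

```bash
python3 -m jog '[{"dx":0,"dy":0,"dz":-3,"twist":0,"gripper":0},{"dx":0,"dy":0,"dz":-6,"twist":0,"gripper":0},{"dx":0,"dy":0,"dz":-9,"twist":0,"gripper":0},{"dx":0,"dy":0,"dz":-11,"twist":0,"gripper":0},{"dx":0,"dy":0,"dz":-12,"twist":0,"gripper":0}]'
python3 -m jog '[{"dx":0,"dy":0,"dz":-1,"twist":0,"gripper":0},{"dx":0,"dy":0,"dz":-2,"twist":0,"gripper":0},{"dx":0,"dy":0,"dz":-2,"twist":0,"gripper":0}]'
python3 - <<'E'
from h import *
c=cam('side');I=c['frame']
save(cv2.resize(I[150:280,220:360],None,fx=5,fy=4.6,interpolation=cv2.INTER_CUBIC),'s4.png')
E
```

```text
clock: 8.23
position: [0.6299, -0.0532, 0.0763]
tcp_rot: [[-0.058, 0.998, 0.0], [0.998, 0.058, 0.0], [0.0, 0.0, -1.0]]
wrist_force: [-5.1, 2.1, 17.8]
grip_width: 0.097
clock: 8.48
position: [0.6301, -0.0531, 0.0762]
tcp_rot: [[-0.058, 0.998, 0.001], [0.998, 0.058, -0.0], [-0.0, 0.001, -1.0]]
wrist_force: [-7.0, 1.5, 22.8]
grip_width: 0.101
```

View pics/s4.png

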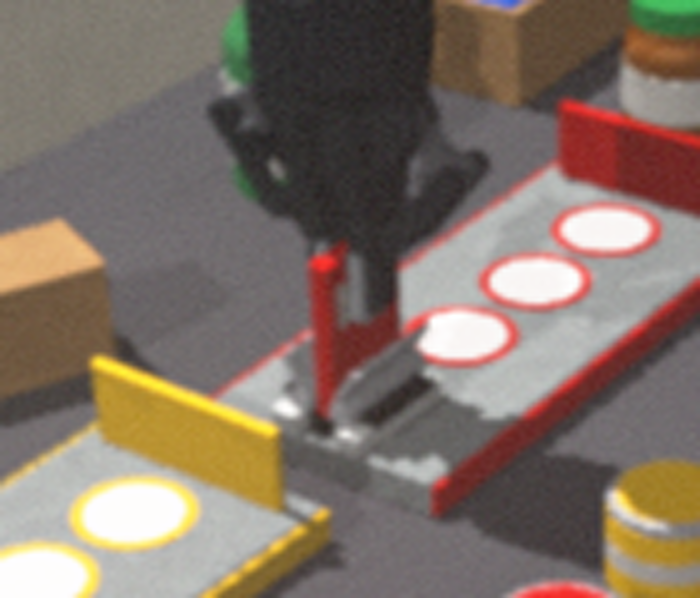

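```bash
python3 - <<'E'
from h import *
c=load('side');I=c['frame'];P=cloud(c);h=cv2.cvtColor(I,cv2.COLOR_RGB2HSV).astype(int)
m=((h[...,0]>172)|(h[...,0]<8))&(h[...,1]>110)&(h[...,2]>60)
q=P[m]; q=q[(abs(q[:,0]-.63)<.02)&(abs(q[:,1]+.053)<.035)&(q[:,2]<.13)&(q[:,2]>.03)]; print(len(q),np.sort(q[:,2])[[0,-20,-5,-1]],q[:,1].min(),q[:,1].max())
E
python3 -m jog '[{"dx":0,"dy":0,"dz":2,"twist":0,"gripper":0},{"dx":0,"dy":0,"dz":2,"twist":0,"gripper":0},{"dx":0,"dy":0,"dz":2,"twist":0,"gripper":0}]'
```

```text
283 [0.03102364 0.11115066 0.11327027 0.12018582] -0.08102360838489042 -0.026356536856204205
clock: 8.78
position: [0.6301, -0.0532, 0.0763]
tcp_rot: [[-0.058, 0.998, 0.001], [0.998, 0.058, 0.0], [0.0, 0.001, -1.0]]
wrist_force: [-1.9, 1.2, 11.6]
grip_width: 0.103
```

```bash
python3 -m jog '[{"dx":0,"dy":0,"dz":2,"twist":0,"gripper":0},{"dx":0,"dy":0,"dz":4,"twist":0,"gripper":0},{"dx":0,"dy":0,"dz":4,"twist":0,"gripper":0}]'
```

```text
clock: 9.03
position: [0.6297, -0.0533, 0.0787]
tcp_rot: [[-0.058, 0.998, -0.001], [0.998, 0.058, 0.0], [0.001, -0.001, -1.0]]
wrist_force: [1.3, 0.7, -1.0]
grip_width: 0.098
```

```bash
python3 -m jog '[{"dx":0,"dy":0,"dz":2,"twist":0,"gripper":0},{"dx":0,"dy":0,"dz":2,"twist":0,"gripper":0},{"dx":0,"dy":0,"dz":2,"twist":0,"gripper":0}]'
python3 -m jog '[{"dx":0,"dy":0,"dz":-2,"twist":0,"gripper":0},{"dx":0,"dy":0,"dz":-4,"twist":0,"gripper":0},{"dx":0,"dy":0,"dz":-6,"twist":0,"gripper":0},{"dx":0,"dy":0,"dz":-6,"twist":0,"gripper":0}]'
```

```text
clock: 9.28
position: [0.6284, -0.0532, 0.079]
tcp_rot: [[-0.058, 0.998, -0.004], [0.998, 0.058, 0.001], [0.001, -0.004, -1.0]]
wrist_force: [1.9, -1.0, -17.1]
grip_width: 0.103
clock: 9.62
position: [0.6308, -0.0535, 0.0764]
tcp_rot: [[-0.058, 0.998, 0.002], [0.998, 0.058, -0.0], [-0.001, 0.002, -1.0]]
wrist_force: [-0.4, 0.2, 0.4]
grip_width: 0.103
```

Pulling gave −17 N with no movement, so the sign is locked in, and pushing back seated it at the floor again. Release.

```bash
python3 -m jog '[{"dx":0,"dy":0,"dz":0,"twist":0,"gripper":40},{"dx":0,"dy":0,"dz":0,"twist":0,"gripper":40},{"dx":0,"dy":0,"dz":0,"twist":0,"gripper":40},{"dx":0,"dy":0,"dz":0,"twist":0,"gripper":40},{"dx":0,"dy":0,"dz":0,"twist":0,"gripper":40}]'
python3 -m jog '[{"dx":0,"dy":0,"dz":30,"twist":0,"gripper":40},{"dx":0,"dy":0,"dz":70,"twist":0,"gripper":40},{"dx":0,"dy":0,"dz":110,"twist":0,"gripper":40},{"dx":0,"dy":0,"dz":130,"twist":0,"gripper":40},{"dx":0,"dy":0,"dz":130,"twist":0,"gripper":40}]'
```

```text
clock: 10.03
position: [0.63, -0.0534, 0.0754]
tcp_rot: [[-0.058, 0.998, 0.0], [0.998, 0.058, -0.0], [-0.0, 0.0, -1.0]]
wrist_force: [-0.0, -0.4, 0.1]
grip_width: 0.47
clock: 10.45
position: [0.6332, -0.0541, 0.2116]
tcp_rot: [[-0.058, 0.998, 0.01], [0.998, 0.058, -0.002], [-0.003, 0.01, -1.0]]
wrist_force: [0.8, -0.6, 0.5]
grip_width: 0.467
```

```bash
python3 -m jog '[{"dx":-14,"dy":30,"dz":0,"twist":0.06,"gripper":40},{"dx":-30,"dy":66,"dz":0,"twist":0.12,"gripper":40},{"dx":-46,"dy":102,"dz":0,"twist":0.18,"gripper":40},{"dx":-62,"dy":136,"dz":0,"twist":0.255,"gripper":40},{"dx":-71,"dy":148,"dz":0,"twist":0.255,"gripper":40}]'
python3 -m jog '[{"dx":-14,"dy":30,"dz":0,"twist":0.06,"gripper":40},{"dx":-30,"dy":66,"dz":0,"twist":0.12,"gripper":40},{"dx":-46,"dy":102,"dz":0,"twist":0.18,"gripper":40},{"dx":-62,"dy":136,"dz":0,"twist":0.255,"gripper":40},{"dx":-71,"dy":148,"dz":0,"twist":0.255,"gripper":40}]'
python3 -m jog '[{"dx":-14,"dy":30,"dz":0,"twist":0.06,"gripper":40},{"dx":-30,"dy":66,"dz":0,"twist":0.12,"gripper":40},{"dx":-46,"dy":102,"dz":0,"twist":0.18,"gripper":40},{"dx":-62,"dy":136,"dz":0,"twist":0.255,"gripper":40},{"dx":-71,"dy":148,"dz":0,"twist":0.255,"gripper":40}]'
python3 -m jog '[{"dx":0,"dy":0,"dz":0,"twist":0,"gripper":40},{"dx":0,"dy":0,"dz":0,"twist":0,"gripper":40},{"dx":0,"dy":0,"dz":0,"twist":0,"gripper":40},{"dx":0,"dy":0,"dz":0,"twist":0,"gripper":40}]'
```

```text
clock: 10.87
position: [0.5562, 0.0983, 0.2043]
tcp_rot: [[-0.313, 0.95, -0.003], [0.95, 0.313, 0.002], [0.002, -0.002, -1.0]]
wrist_force: [-0.4, 0.2, 0.2]
grip_width: 0.471
clock: 11.28
position: [0.4858, 0.2458, 0.2046]
tcp_rot: [[-0.542, 0.84, -0.001], [0.84, 0.542, 0.001], [0.002, -0.001, -1.0]]
wrist_force: [0.7, -0.4, -0.1]
grip_width: 0.468
clock: 11.7
position: [0.4151, 0.394, 0.2045]
tcp_rot: [[-0.737, 0.676, -0.001], [0.676, 0.737, 0.001], [0.001, 0.0, -1.0]]
wrist_force: [-0.1, -0.1, 0.3]
grip_width: 0.468
clock: 12.03
position: [0.4176, 0.3894, 0.205]
tcp_rot: [[-0.732, 0.682, -0.0], [0.682, 0.732, -0.001], [-0.0, -0.001, -1.0]]
wrist_force: [0.6, -0.1, 0.4]
grip_width: 0.467
```

Run:
```python
from h import *
for n in('top','side'):
    c=cam(n); save(c['frame'],n+'5.png')
    I=c['frame'];P=cloud(c);hsv=cv2.cvtColor(I,cv2.COLOR_RGB2HSV).astype(int)
    hm=(hsv[...,0]>20)&(hsv[...,0]<35)
    m=hm&(hsv[...,1]>130)&(hsv[...,2]>60)&(P[...,0]<.56)&(P[...,1]>.3)&(P[...,2]>.092)&(P[...,2]<.11)
    t=P[m]; print(n,len(t)); 
    if len(t)>20: print(cv2.minAreaRect((t[:,:2]*1000).astype(np.float32)))
```

```text
top 143
((417.1889343261719, 390.7825012207031), (11.342327117919922, 48.676170349121094), 48.29270553588867)
side 208
((414.0102844238281, 390.719482421875), (8.881110191345215, 52.02122497558594), 47.361751556396484)
```

View pics/side5.png

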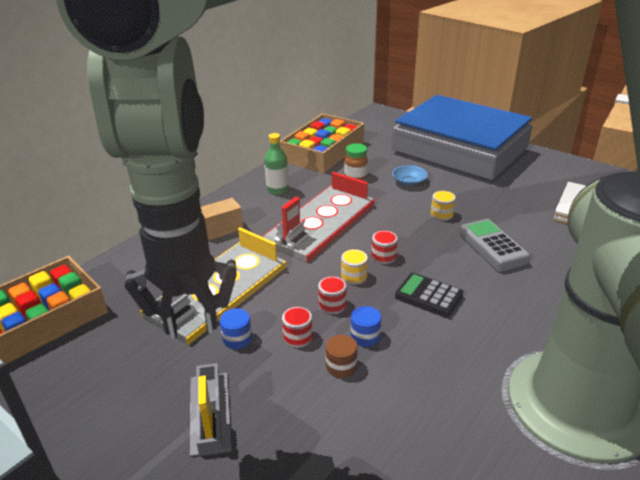

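View pics/top5.png

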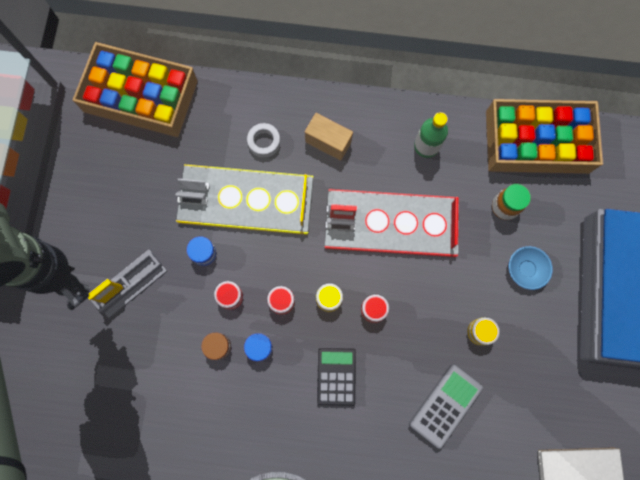

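The red sign stands in its clip (side (290,215)), the yellow one is still in the rack, and the cans haven't moved. I'll descend on the yellow sign.

```bash
python3 -m jog '[{"dx":-1,"dy":1,"dz":-25,"twist":0,"gripper":40},{"dx":-1,"dy":1,"dz":-50,"twist":0,"gripper":40},{"dx":-1,"dy":1,"dz":-75,"twist":0,"gripper":40},{"dx":-1,"dy":1,"dz":-95,"twist":0,"gripper":40},{"dx":-1,"dy":1,"dz":-95,"twist":0,"gripper":40}]'
python3 -m jog '[{"dx":0,"dy":0,"dz":-20,"twist":0,"gripper":40},{"dx":0,"dy":0,"dz":-40,"twist":0,"gripper":40},{"dx":0,"dy":0,"dz":-47,"twist":0,"gripper":40},{"dx":0,"dy":0,"dz":-47,"twist":0,"gripper":40},{"dx":0,"dy":0,"dz":-47,"twist":0,"gripper":40}]'
python3 -m jog '[{"dx":0,"dy":0,"dz":0,"twist":0,"gripper":40},{"dx":0,"dy":0,"dz":0,"twist":0,"gripper":40}]'
```

```text
clock: 12.55
position: [0.414, 0.3889, 0.1064]
tcp_rot: [[-0.732, 0.681, -0.006], [0.681, 0.732, -0.004], [0.001, -0.007, -1.0]]
wrist_force: [-0.8, -0.9, 0.2]
grip_width: 0.467
clock: 12.97
position: [0.4165, 0.3916, 0.0642]
tcp_rot: [[-0.733, 0.68, 0.0], [0.68, 0.733, 0.0], [-0.0, 0.0, -1.0]]
wrist_force: [0.0, 0.2, -0.2]
grip_width: 0.469
clock: 13.13
position: [0.4169, 0.3922, 0.0648]
tcp_rot: [[-0.733, 0.68, 0.002], [0.68, 0.733, 0.001], [-0.0, 0.002, -1.0]]
wrist_force: [-0.0, -0.4, 0.4]
grip_width: 0.469
```

```bash
python3 -m jog '[{"dx":0,"dy":-1,"dz":-2,"twist":0,"gripper":40},{"dx":0,"dy":-1,"dz":-2,"twist":0,"gripper":0},{"dx":0,"dy":-1,"dz":-2,"twist":0,"gripper":0},{"dx":0,"dy":-1,"dz":-2,"twist":0,"gripper":0},{"dx":0,"dy":-1,"dz":-2,"twist":0,"gripper":0}]' 110
python3 -m jog '[{"dx":0,"dy":0,"dz":0,"twist":0,"gripper":0},{"dx":0,"dy":0,"dz":0,"twist":0,"gripper":0},{"dx":0,"dy":0,"dz":0,"twist":0,"gripper":0},{"dx":0,"dy":0,"dz":0,"twist":0,"gripper":0}]'
python3 -m jog '[{"dx":0,"dy":0,"dz":40,"twist":0,"gripper":0},{"dx":0,"dy":0,"dz":80,"twist":0,"gripper":0},{"dx":0,"dy":0,"dz":120,"twist":0,"gripper":0},{"dx":0,"dy":0,"dz":140,"twist":0,"gripper":0},{"dx":0,"dy":0,"dz":140,"twist":0,"gripper":0}]'
```

```text
clock: 13.55
position: [0.416, 0.3907, 0.0615]
tcp_rot: [[-0.733, 0.68, 0.0], [0.68, 0.733, 0.0], [0.0, 0.0, -1.0]]
wrist_force: [-0.4, -0.9, 2.2]
grip_width: 0.1
clock: 13.88
position: [0.416, 0.3908, 0.0615]
tcp_rot: [[-0.733, 0.68, 0.0], [0.68, 0.733, 0.0], [0.0, 0.0, -1.0]]
wrist_force: [-1.0, 0.1, 3.1]
grip_width: 0.1
clock: 14.3
position: [0.4185, 0.3924, 0.2066]
tcp_rot: [[-0.733, 0.68, 0.007], [0.68, 0.733, 0.005], [-0.002, 0.009, -1.0]]
wrist_force: [0.1, 0.8, -0.9]
grip_width: 0.101
```

```bash
python3 -m jog '[{"dx":23,"dy":-14,"dz":0,"twist":-0.08,"gripper":0},{"dx":46,"dy":-26,"dz":0,"twist":-0.16,"gripper":0},{"dx":70,"dy":-40,"dz":0,"twist":-0.24,"gripper":0},{"dx":93,"dy":-53,"dz":0,"twist":-0.32,"gripper":0},{"dx":115,"dy":-65,"dz":0,"twist":-0.40,"gripper":0}]'
python3 -m jog '[{"dx":23,"dy":-14,"dz":0,"twist":-0.08,"gripper":0},{"dx":46,"dy":-26,"dz":0,"twist":-0.16,"gripper":0},{"dx":70,"dy":-40,"dz":0,"twist":-0.24,"gripper":0},{"dx":93,"dy":-53,"dz":0,"twist":-0.32,"gripper":0},{"dx":115,"dy":-65,"dz":0,"twist":-0.395,"gripper":0}]'
python3 -m jog '[{"dx":0,"dy":0,"dz":0,"twist":0,"gripper":0},{"dx":0,"dy":0,"dz":0,"twist":0,"gripper":0},{"dx":0,"dy":0,"dz":0,"twist":0,"gripper":0},{"dx":0,"dy":0,"dz":0,"twist":0,"gripper":0}]'
python3 - <<'E'
from h import *
c=cam('side');I=c['frame'];P=cloud(c);h=cv2.cvtColor(I,cv2.COLOR_RGB2HSV).astype(int)
m=(h[...,0]>20)&(h[...,0]<35)&(h[...,1]>110)&(h[...,2]>60)
q=P[m]; q=q[(abs(q[:,0]-.647)<.05)&(abs(q[:,1]-.26)<.05)&(q[:,2]>.12)]
print(len(q),q.min(0).round(3),q.max(0).round(3),q.mean(0).round(4),np.median(q,0).round(4))
print(robot.state()['position'])
save(cv2.resize(I[150:370,80:300],None,fx=3.5,fy=2.7,interpolation=cv2.INTER_CUBIC),'s6.png')
E
```

```text
clock: 14.72
position: [0.5313, 0.3243, 0.1994]
tcp_rot: [[-0.407, 0.914, -0.002], [0.914, 0.407, -0.001], [-0.0, -0.002, -1.0]]
wrist_force: [0.5, 0.5, -1.1]
grip_width: 0.101
clock: 15.13
position: [0.6464, 0.2593, 0.199]
tcp_rot: [[-0.024, 1.0, -0.003], [1.0, 0.024, -0.001], [-0.001, -0.003, -1.0]]
wrist_force: [-0.4, 0.8, -1.8]
grip_width: 0.101
clock: 15.47
position: [0.6447, 0.2611, 0.2004]
tcp_rot: [[-0.029, 1.0, -0.002], [1.0, 0.029, -0.0], [-0.0, -0.002, -1.0]]
wrist_force: [0.3, -1.4, -0.6]
grip_width: 0.102
772 [0.608 0.234 0.153] [0.648 0.286 0.247] [0.6384 0.2662 0.1887] [0.638  0.2704 0.1845]
[0.64474148 0.26131076 0.20079589]
```

View pics/s6.png

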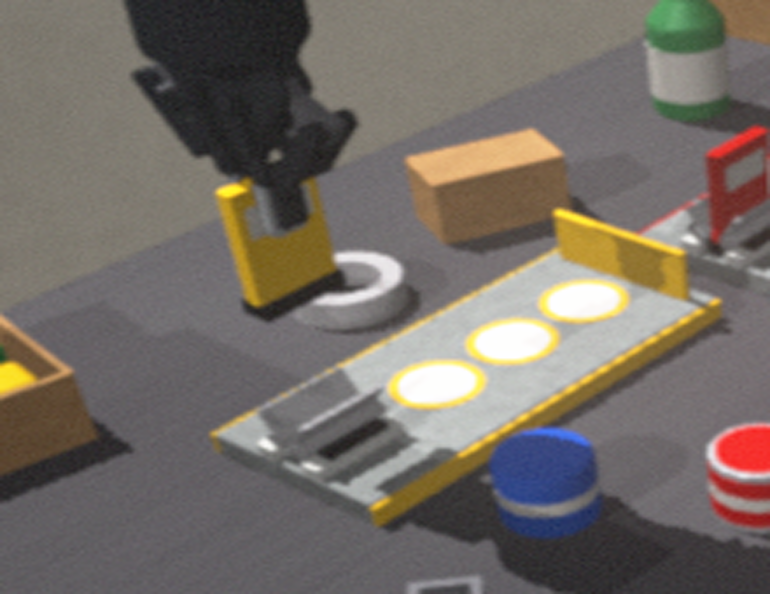

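The yellow sign is held upright (crop (280,245)) above the clip (crop (335,420)). I'm lowering it.

```bash
python3 -m jog '[{"dx":2,"dy":-1,"dz":-25,"twist":0,"gripper":0},{"dx":2,"dy":-1,"dz":-50,"twist":0,"gripper":0},{"dx":2,"dy":-1,"dz":-70,"twist":0,"gripper":0},{"dx":2,"dy":-1,"dz":-77,"twist":0,"gripper":0},{"dx":2,"dy":-1,"dz":-77,"twist":0,"gripper":0}]' 110
python3 -m jog '[{"dx":0,"dy":0,"dz":0,"twist":0,"gripper":0},{"dx":0,"dy":0,"dz":0,"twist":0,"gripper":0},{"dx":0,"dy":0,"dz":0,"twist":0,"gripper":0}]'
python3 - <<'E'
from h import *
c=cam('side');I=c['frame']
save(cv2.resize(I[200:350,100:260],None,fx=5,fy=4,interpolation=cv2.INTER_CUBIC),'s7.png')
E
```

```text
clock: 15.93
position: [0.6457, 0.2598, 0.1221]
tcp_rot: [[-0.029, 1.0, -0.004], [1.0, 0.029, -0.001], [-0.001, -0.004, -1.0]]
wrist_force: [-0.4, -0.2, -0.9]
grip_width: 0.101
clock: 16.18
position: [0.649, 0.2601, 0.1263]
tcp_rot: [[-0.028, 1.0, 0.003], [1.0, 0.028, 0.001], [0.001, 0.003, -1.0]]
wrist_force: [-0.2, 0.3, -0.5]
grip_width: 0.102
```

View pics/s7.png

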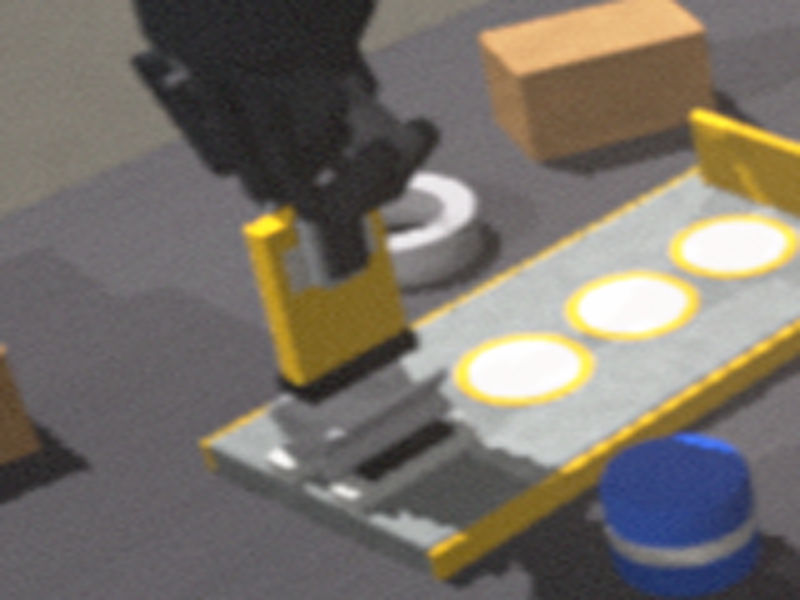

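```bash
python3 -m jog '[{"dx":-1,"dy":0,"dz":-4,"twist":0,"gripper":0},{"dx":-1,"dy":0,"dz":-8,"twist":0,"gripper":0},{"dx":-1,"dy":0,"dz":-12,"twist":0,"gripper":0},{"dx":-1,"dy":0,"dz":-16,"twist":0,"gripper":0},{"dx":-1,"dy":0,"dz":-20,"twist":0,"gripper":0}]'
python3 -m jog '[{"dx":0,"dy":0,"dz":-3,"twist":0,"gripper":0},{"dx":0,"dy":0,"dz":-6,"twist":0,"gripper":0},{"dx":0,"dy":0,"dz":-9,"twist":0,"gripper":0},{"dx":0,"dy":0,"dz":-12,"twist":0,"gripper":0},{"dx":0,"dy":0,"dz":-15,"twist":0,"gripper":0}]'
```

```text
clock: 16.65
position: [0.6472, 0.2596, 0.104]
tcp_rot: [[-0.028, 1.0, 0.0], [1.0, 0.028, 0.0], [0.0, 0.0, -1.0]]
wrist_force: [0.4, 0.0, 5.5]
grip_width: 0.103
clock: 17.07
position: [0.6478, 0.26, 0.0908]
tcp_rot: [[-0.028, 1.0, 0.002], [1.0, 0.028, 0.001], [0.001, 0.002, -1.0]]
wrist_force: [-1.4, -1.6, 5.0]
grip_width: 0.104
```

```bash
python3 -m jog '[{"dx":0,"dy":0,"dz":-3,"twist":0,"gripper":0},{"dx":0,"dy":0,"dz":-6,"twist":0,"gripper":0},{"dx":0,"dy":0,"dz":-9,"twist":0,"gripper":0},{"dx":0,"dy":0,"dz":-12,"twist":0,"gripper":0},{"dx":0,"dy":0,"dz":-14,"twist":0,"gripper":0}]'
python3 -m jog '[{"dx":0,"dy":0,"dz":-1,"twist":0,"gripper":0},{"dx":0,"dy":0,"dz":-2,"twist":0,"gripper":0},{"dx":0,"dy":0,"dz":-3,"twist":0,"gripper":0},{"dx":0,"dy":0,"dz":-3,"twist":0,"gripper":0}]'
```

```text
clock: 17.48
position: [0.6468, 0.2595, 0.0755]
tcp_rot: [[-0.028, 1.0, -0.0], [1.0, 0.028, -0.0], [-0.0, -0.0, -1.0]]
wrist_force: [-5.5, -2.0, 18.7]
grip_width: 0.101
clock: 17.82
position: [0.6469, 0.2595, 0.0755]
tcp_rot: [[-0.028, 1.0, 0.001], [1.0, 0.028, -0.0], [-0.0, 0.001, -1.0]]
wrist_force: [-6.7, -2.3, 21.0]
grip_width: 0.1
```

Seated at the predicted height of 0.0755. I'll do a pull test, then push back down.

```bash
python3 -m jog '[{"dx":0,"dy":0,"dz":4,"twist":0,"gripper":0},{"dx":0,"dy":0,"dz":8,"twist":0,"gripper":0},{"dx":0,"dy":0,"dz":9,"twist":0,"gripper":0},{"dx":0,"dy":0,"dz":9,"twist":0,"gripper":0}]'
python3 -m jog '[{"dx":0,"dy":0,"dz":-2,"twist":0,"gripper":0},{"dx":0,"dy":0,"dz":-4,"twist":0,"gripper":0},{"dx":0,"dy":0,"dz":-6,"twist":0,"gripper":0},{"dx":0,"dy":0,"dz":-7,"twist":0,"gripper":0},{"dx":0,"dy":0,"dz":-7,"twist":0,"gripper":0}]'
```

```text
clock: 18.15
position: [0.6453, 0.2593, 0.0782]
tcp_rot: [[-0.028, 1.0, -0.004], [1.0, 0.028, -0.001], [-0.001, -0.004, -1.0]]
wrist_force: [1.4, 1.8, -14.9]
grip_width: 0.104
clock: 18.57
position: [0.6478, 0.2598, 0.0756]
tcp_rot: [[-0.028, 1.0, 0.002], [1.0, 0.028, 0.001], [0.0, 0.002, -1.0]]
wrist_force: [-0.9, -0.7, 2.9]
grip_width: 0.106
```

```bash
python3 -m jog '[{"dx":0,"dy":0,"dz":0,"twist":0,"gripper":40},{"dx":0,"dy":0,"dz":0,"twist":0,"gripper":40},{"dx":0,"dy":0,"dz":0,"twist":0,"gripper":40},{"dx":0,"dy":0,"dz":0,"twist":0,"gripper":40},{"dx":0,"dy":0,"dz":0,"twist":0,"gripper":40}]'
python3 -m jog '[{"dx":0,"dy":0,"dz":30,"twist":0,"gripper":40},{"dx":0,"dy":0,"dz":70,"twist":0,"gripper":40},{"dx":0,"dy":0,"dz":100,"twist":0,"gripper":75},{"dx":0,"dy":0,"dz":110,"twist":0,"gripper":75},{"dx":0,"dy":0,"dz":110,"twist":0,"gripper":75}]' 50
python3 -m jog '[{"dx":-30,"dy":-15,"dz":0,"twist":0,"gripper":75},{"dx":-62,"dy":-32,"dz":0,"twist":0,"gripper":75},{"dx":-94,"dy":-48,"dz":0,"twist":0,"gripper":75},{"dx":-126,"dy":-65,"dz":0,"twist":0,"gripper":75},{"dx":-158,"dy":-81,"dz":0,"twist":0,"gripper":75}]'
python3 -m jog '[{"dx":-30,"dy":-15,"dz":0,"twist":0.03,"gripper":75},{"dx":-48,"dy":-25,"dz":0,"twist":0.03,"gripper":75},{"dx":-48,"dy":-25,"dz":0,"twist":0.03,"gripper":75},{"dx":-48,"dy":-25,"dz":0,"twist":0.03,"gripper":75},{"dx":-48,"dy":-25,"dz":0,"twist":0.03,"gripper":75}]'
python3 - <<'E'
from h import *
for n in('top','side'):
    c=cam(n); save(c['frame'],n+'8.png')
E
```

```text
clock: 18.98
position: [0.6469, 0.2596, 0.0742]
tcp_rot: [[-0.028, 1.0, -0.0], [1.0, 0.028, -0.0], [-0.0, -0.0, -1.0]]
wrist_force: [-1.2, -0.6, -0.2]
grip_width: 0.466
clock: 19.4
position: [0.6492, 0.2603, 0.1885]
tcp_rot: [[-0.028, 1.0, 0.007], [1.0, 0.028, 0.002], [0.002, 0.007, -1.0]]
wrist_force: [0.1, 0.2, 0.5]
grip_width: 0.868
clock: 19.82
position: [0.4859, 0.1775, 0.182]
tcp_rot: [[-0.028, 1.0, -0.003], [1.0, 0.028, -0.001], [-0.001, -0.003, -1.0]]
wrist_force: [0.7, 0.2, 0.5]
grip_width: 0.875
clock: 20.23
position: [0.4413, 0.1537, 0.1837]
tcp_rot: [[-0.058, 0.998, -0.0], [0.998, 0.058, 0.0], [0.0, -0.0, -1.0]]
wrist_force: [0.5, 0.6, -0.4]
grip_width: 0.874
```

View pics/side8.png

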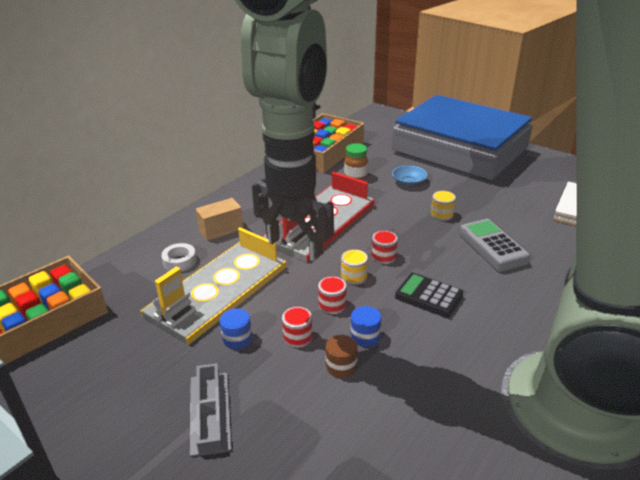

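View pics/top8.png

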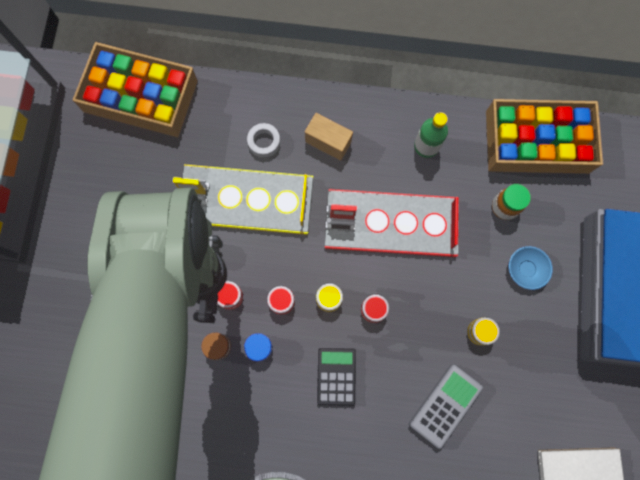

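Both signs stand in their clips and the cans are unmoved. The gripper is above the red can at side (297,327). Descending on it.

```bash
python3 -m jog '[{"dx":0,"dy":0,"dz":-30,"twist":0,"gripper":75},{"dx":0,"dy":0,"dz":-60,"twist":0,"gripper":75},{"dx":0,"dy":0,"dz":-90,"twist":0,"gripper":75},{"dx":0,"dy":0,"dz":-110,"twist":0,"gripper":75},{"dx":0,"dy":0,"dz":-120,"twist":0,"gripper":75}]'
python3 -m jog '[{"dx":0,"dy":0,"dz":-15,"twist":0,"gripper":75},{"dx":0,"dy":0,"dz":-30,"twist":0,"gripper":75},{"dx":0,"dy":0,"dz":-42,"twist":0,"gripper":75},{"dx":0,"dy":0,"dz":-47,"twist":0,"gripper":75},{"dx":0,"dy":0,"dz":-47,"twist":0,"gripper":75}]'
python3 -m jog '[{"dx":0,"dy":0,"dz":0,"twist":0,"gripper":40},{"dx":0,"dy":0,"dz":0,"twist":0,"gripper":40},{"dx":0,"dy":0,"dz":0,"twist":0,"gripper":40},{"dx":0,"dy":0,"dz":0,"twist":0,"gripper":40},{"dx":0,"dy":0,"dz":0,"twist":0,"gripper":40}]' 40
```

```text
clock: 20.75
position: [0.4397, 0.1536, 0.0611]
tcp_rot: [[-0.058, 0.998, -0.004], [0.998, 0.058, -0.001], [-0.0, -0.004, -1.0]]
wrist_force: [-0.2, 0.2, 0.3]
grip_width: 0.88
clock: 21.17
position: [0.4404, 0.1537, 0.0158]
tcp_rot: [[-0.058, 0.998, -0.003], [0.998, 0.058, -0.0], [-0.0, -0.003, -1.0]]
wrist_force: [1.0, 0.6, -0.7]
grip_width: 0.878
clock: 21.58
position: [0.4417, 0.1538, 0.018]
tcp_rot: [[-0.058, 0.998, 0.002], [0.998, 0.058, 0.0], [0.0, 0.002, -1.0]]
wrist_force: [-0.8, 0.2, 4.1]
grip_width: 0.593
```

```bash
python3 -m jog '[{"dx":0,"dy":0,"dz":35,"twist":0,"gripper":40},{"dx":0,"dy":0,"dz":75,"twist":0,"gripper":40},{"dx":0,"dy":0,"dz":115,"twist":0,"gripper":40},{"dx":0,"dy":0,"dz":150,"twist":0,"gripper":40},{"dx":0,"dy":0,"dz":160,"twist":0,"gripper":40}]'
python3 -m jog '[{"dx":20,"dy":-30,"dz":0,"twist":0,"gripper":40},{"dx":42,"dy":-62,"dz":0,"twist":0,"gripper":40},{"dx":64,"dy":-94,"dz":0,"twist":0,"gripper":40},{"dx":86,"dy":-126,"dz":0,"twist":0,"gripper":40},{"dx":107,"dy":-157,"dz":0,"twist":0,"gripper":40}]'
python3 -m jog '[{"dx":20,"dy":-30,"dz":0,"twist":0,"gripper":40},{"dx":42,"dy":-62,"dz":0,"twist":0,"gripper":40},{"dx":64,"dy":-94,"dz":0,"twist":0,"gripper":40},{"dx":80,"dy":-115,"dz":0,"twist":0,"gripper":40},{"dx":86,"dy":-125,"dz":0,"twist":0,"gripper":40}]'
python3 -m jog '[{"dx":0,"dy":0,"dz":0,"twist":0,"gripper":40},{"dx":0,"dy":0,"dz":0,"twist":0,"gripper":40},{"dx":0,"dy":0,"dz":0,"twist":0,"gripper":40},{"dx":0,"dy":0,"dz":0,"twist":0,"gripper":40}]'
python3 - <<'E'
from h import *
c=cam('side');I=c['frame'];save(I,'s9.png')
E
```

```text
clock: 22.0
position: [0.4437, 0.1541, 0.1827]
tcp_rot: [[-0.058, 0.998, 0.008], [0.998, 0.058, 0.001], [0.001, 0.008, -1.0]]
wrist_force: [0.8, -0.0, -2.0]
grip_width: 0.597
clock: 22.42
position: [0.5486, -0.0051, 0.1774]
tcp_rot: [[-0.058, 0.998, 0.0], [0.998, 0.058, -0.0], [-0.0, 0.0, -1.0]]
wrist_force: [0.3, -0.8, -1.5]
grip_width: 0.6
clock: 22.83
position: [0.6356, -0.132, 0.1767]
tcp_rot: [[-0.055, 0.998, 0.001], [0.998, 0.055, -0.001], [-0.001, 0.001, -1.0]]
wrist_force: [-0.5, -1.1, -1.8]
grip_width: 0.597
clock: 23.17
position: [0.633, -0.1268, 0.1773]
tcp_rot: [[-0.06, 0.998, -0.001], [0.998, 0.06, 0.001], [0.001, -0.001, -1.0]]
wrist_force: [-0.2, -0.6, -1.5]
grip_width: 0.595
```

View pics/s9.png

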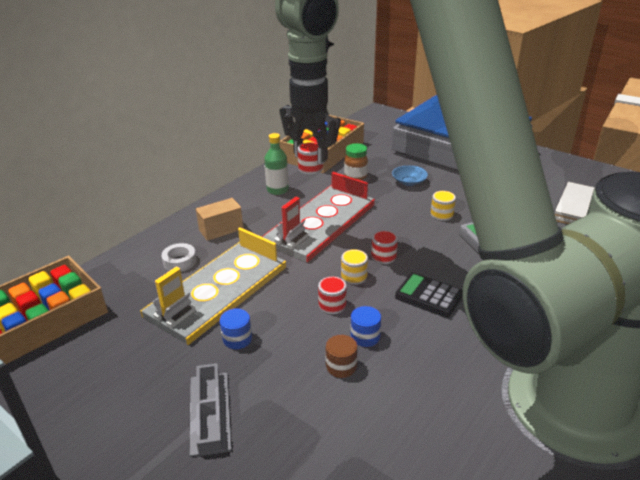

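The red can is held upright at side (310,155), above mark 0. Lowering it.

```bash
python3 -m jog '[{"dx":1,"dy":-2,"dz":-30,"twist":0,"gripper":40},{"dx":1,"dy":-2,"dz":-60,"twist":0,"gripper":40},{"dx":1,"dy":-2,"dz":-90,"twist":0,"gripper":40},{"dx":1,"dy":-2,"dz":-110,"twist":0,"gripper":40},{"dx":1,"dy":-2,"dz":-115,"twist":0,"gripper":40}]'
python3 -m jog '[{"dx":0,"dy":0,"dz":-7,"twist":0,"gripper":40},{"dx":0,"dy":0,"dz":-14,"twist":0,"gripper":40},{"dx":0,"dy":0,"dz":-20,"twist":0,"gripper":40},{"dx":0,"dy":0,"dz":-24,"twist":0,"gripper":40},{"dx":0,"dy":0,"dz":-24,"twist":0,"gripper":40}]'
python3 -m jog '[{"dx":0,"dy":0,"dz":0,"twist":0,"gripper":40},{"dx":0,"dy":0,"dz":0,"twist":0,"gripper":40},{"dx":0,"dy":0,"dz":0,"twist":0,"gripper":40}]'
```

```text
clock: 23.63
position: [0.6317, -0.1284, 0.0585]
tcp_rot: [[-0.059, 0.998, -0.006], [0.998, 0.059, 0.002], [0.003, -0.006, -1.0]]
wrist_force: [-0.1, -0.3, -2.2]
grip_width: 0.596
clock: 24.05
position: [0.6353, -0.1305, 0.0384]
tcp_rot: [[-0.058, 0.998, 0.001], [0.998, 0.058, -0.0], [-0.0, 0.001, -1.0]]
wrist_force: [-0.2, 0.3, -1.2]
grip_width: 0.595
clock: 24.3
position: [0.6353, -0.1306, 0.0388]
tcp_rot: [[-0.058, 0.998, 0.001], [0.998, 0.058, -0.0], [-0.0, 0.001, -1.0]]
wrist_force: [0.1, -0.6, -2.4]
grip_width: 0.594
```

```bash
python3 -m jog '[{"dx":-1,"dy":2,"dz":-1,"twist":0,"gripper":40},{"dx":-1,"dy":2,"dz":-1,"twist":0,"gripper":40},{"dx":-1,"dy":2,"dz":-1,"twist":0,"gripper":75},{"dx":-1,"dy":2,"dz":-1,"twist":0,"gripper":75},{"dx":-1,"dy":2,"dz":-1,"twist":0,"gripper":75}]'
python3 -m jog '[{"dx":0,"dy":0,"dz":0,"twist":0,"gripper":75},{"dx":0,"dy":0,"dz":20,"twist":0,"gripper":75},{"dx":0,"dy":0,"dz":60,"twist":0,"gripper":75},{"dx":0,"dy":0,"dz":100,"twist":0,"gripper":75},{"dx":0,"dy":0,"dz":130,"twist":0,"gripper":75}]'
```

```text
clock: 24.72
position: [0.6339, -0.1282, 0.0373]
tcp_rot: [[-0.058, 0.998, -0.0], [0.998, 0.058, 0.0], [0.0, -0.0, -1.0]]
wrist_force: [0.4, 0.6, 0.1]
grip_width: 0.876
clock: 25.13
position: [0.6345, -0.1285, 0.1702]
tcp_rot: [[-0.058, 0.998, 0.002], [0.998, 0.058, -0.0], [-0.001, 0.002, -1.0]]
wrist_force: [0.7, -0.2, -0.4]
grip_width: 0.877
```

```bash
python3 -m jog '[{"dx":-38,"dy":-3,"dz":0,"twist":0,"gripper":75},{"dx":-76,"dy":-5,"dz":0,"twist":0,"gripper":75},{"dx":-114,"dy":-8,"dz":0,"twist":0,"gripper":75},{"dx":-150,"dy":-11,"dz":0,"twist":0,"gripper":75},{"dx":-184,"dy":-12,"dz":0,"twist":0,"gripper":75}]'
python3 -m jog '[{"dx":0,"dy":0,"dz":0,"twist":0,"gripper":75},{"dx":0,"dy":0,"dz":0,"twist":0,"gripper":75},{"dx":0,"dy":0,"dz":0,"twist":0,"gripper":75},{"dx":0,"dy":0,"dz":0,"twist":0,"gripper":75}]'
cat > cans.py <<'E'
from h import *
import sys
for n in('top','side'):
    c=cam(n);I=c['frame'];save(I,n+sys.argv[1]+'.png');P=cloud(c);h=cv2.cvtColor(I,cv2.COLOR_RGB2HSV).astype(int)
    for nm,hm in(('red',(h[...,0]>172)|(h[...,0]<8)),('yel',(h[...,0]>20)&(h[...,0]<35))):
        m=hm&(h[...,1]>130)&(h[...,2]>90)&(P[...,0]<.72)&(P[...,0]>.3)&(((P[...,2]>.046)&(P[...,2]<.054))|((P[...,2]>.066)&(P[...,2]<.074)))
        k,l,s,ce=cv2.connectedComponentsWithStats(m.astype(np.uint8))
        for i in range(1,k):
            if s[i,4]>60:
                q=P[l==i]; 
                lo,hi=np.percentile(q[:,:2],[1,99],axis=0)
                print(n,nm,s[i,4],ce[i].round(0),'mid',((lo+hi)/2).round(4),'size',(hi-lo).round(3),'z',np.median(q[:,2]).round(4))
print(robot.state()['clock'],robot.state()['position'])
E
python3 cans.py 10
```

```text
clock: 25.55
position: [0.4478, -0.1402, 0.1672]
tcp_rot: [[-0.058, 0.998, -0.0], [0.998, 0.058, -0.0], [-0.0, -0.0, -1.0]]
wrist_force: [0.1, -0.1, 0.1]
grip_width: 0.878
clock: 25.88
position: [0.4514, -0.1408, 0.1677]
tcp_rot: [[-0.058, 0.998, 0.002], [0.998, 0.058, -0.001], [-0.001, 0.002, -1.0]]
wrist_force: [-0.1, -0.9, -0.1]
grip_width: 0.878
top red 291 [379. 215.] mid [ 0.6335 -0.1288] size [0.037 0.038] z 0.0698
top red 316 [280. 299.] mid [0.4443 0.0482] size [0.039 0.039] z 0.0496
top yel 325 [329. 296.] mid [ 0.4618 -0.0478] size [0.039 0.039] z 0.0497
top yel 356 [486. 331.] mid [ 0.4316 -0.3611] size [0.04  0.041] z 0.0499
side red 105 [349. 184.] mid [ 0.6407 -0.283 ] size [0.098 0.01 ] z 0.0495
side red 153 [311. 204.] mid [ 0.6325 -0.1303] size [0.04 0.04] z 0.0703
side red 190 [384. 237.] mid [ 0.449  -0.1431] size [0.041 0.04 ] z 0.0507
side red 271 [332. 284.] mid [0.4431 0.0463] size [0.041 0.041] z 0.0506
side yel 150 [444. 196.] mid [ 0.4298 -0.3636] size [0.04  0.046] z 0.0506
side yel 120 [258. 243.] mid [0.6485 0.0302] size [0.097 0.008] z 0.0502
side yel 223 [354. 256.] mid [ 0.4606 -0.0502] size [0.041 0.041] z 0.0505
side yel 88 [170. 295.] mid [0.6415 0.2602] size [0.009 0.047] z 0.0702
25.9833 [ 0.45118962 -0.14058664  0.16733982]
```

View pics/side10.png

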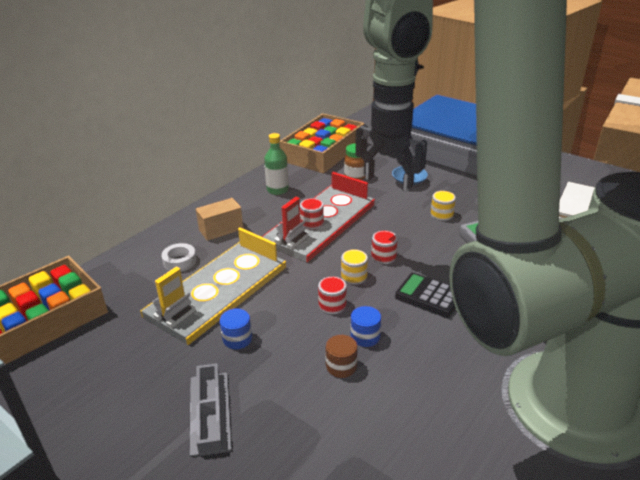

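The first can stands on red mark 0 with about 1 mm of error (z 0.070). The other cans are unmoved. Next is the red can at side (384,245).

```bash
python3 -m jog '[{"dx":-1,"dy":0,"dz":-30,"twist":0,"gripper":75},{"dx":-1,"dy":0,"dz":-60,"twist":0,"gripper":75},{"dx":-1,"dy":0,"dz":-90,"twist":0,"gripper":75},{"dx":-1,"dy":0,"dz":-110,"twist":0,"gripper":75},{"dx":-1,"dy":0,"dz":-110,"twist":0,"gripper":75}]'
python3 -m jog '[{"dx":0,"dy":0,"dz":-15,"twist":0,"gripper":75},{"dx":0,"dy":0,"dz":-30,"twist":0,"gripper":75},{"dx":0,"dy":0,"dz":-40,"twist":0,"gripper":75},{"dx":0,"dy":0,"dz":-40,"twist":0,"gripper":75},{"dx":0,"dy":0,"dz":-40,"twist":0,"gripper":75}]'
python3 -m jog '[{"dx":0,"dy":0,"dz":0,"twist":0,"gripper":40},{"dx":0,"dy":0,"dz":0,"twist":0,"gripper":40},{"dx":0,"dy":0,"dz":0,"twist":0,"gripper":40},{"dx":0,"dy":0,"dz":0,"twist":0,"gripper":40},{"dx":0,"dy":0,"dz":0,"twist":0,"gripper":40}]' 40
python3 -m jog '[{"dx":0,"dy":0,"dz":35,"twist":0,"gripper":40},{"dx":0,"dy":0,"dz":75,"twist":0,"gripper":40},{"dx":0,"dy":0,"dz":115,"twist":0,"gripper":40},{"dx":0,"dy":0,"dz":150,"twist":0,"gripper":40},{"dx":0,"dy":0,"dz":160,"twist":0,"gripper":40}]'
```

```text
clock: 26.4
position: [0.4467, -0.139, 0.0535]
tcp_rot: [[-0.058, 0.998, -0.006], [0.998, 0.059, 0.003], [0.003, -0.006, -1.0]]
wrist_force: [-0.1, 0.3, -0.1]
grip_width: 0.879
clock: 26.82
position: [0.4496, -0.1405, 0.0178]
tcp_rot: [[-0.058, 0.998, -0.0], [0.998, 0.058, 0.0], [0.0, -0.0, -1.0]]
wrist_force: [-0.2, 1.2, 0.5]
grip_width: 0.878
clock: 27.23
position: [0.4502, -0.1409, 0.0186]
tcp_rot: [[-0.058, 0.998, 0.003], [0.998, 0.058, -0.001], [-0.001, 0.002, -1.0]]
wrist_force: [0.5, 1.1, 5.6]
grip_width: 0.6
clock: 27.65
position: [0.4516, -0.1416, 0.1833]
tcp_rot: [[-0.058, 0.998, 0.008], [0.998, 0.058, -0.004], [-0.004, 0.008, -1.0]]
wrist_force: [0.8, -1.0, -0.9]
grip_width: 0.598
```

```bash
python3 -m jog '[{"dx":38,"dy":-10,"dz":0,"twist":0,"gripper":40},{"dx":76,"dy":-20,"dz":0,"twist":0,"gripper":40},{"dx":114,"dy":-30,"dz":0,"twist":0,"gripper":40},{"dx":152,"dy":-40,"dz":0,"twist":0,"gripper":40},{"dx":187,"dy":-48,"dz":0,"twist":0,"gripper":40}]'
python3 -m jog '[{"dx":0,"dy":0,"dz":0,"twist":0,"gripper":40},{"dx":0,"dy":0,"dz":0,"twist":0,"gripper":40},{"dx":0,"dy":0,"dz":0,"twist":0,"gripper":40},{"dx":0,"dy":0,"dz":0,"twist":0,"gripper":40}]'
python3 -m jog '[{"dx":0,"dy":0,"dz":-30,"twist":0,"gripper":40},{"dx":0,"dy":0,"dz":-60,"twist":0,"gripper":40},{"dx":0,"dy":0,"dz":-85,"twist":0,"gripper":40},{"dx":0,"dy":0,"dz":-85,"twist":0,"gripper":40},{"dx":0,"dy":0,"dz":-85,"twist":0,"gripper":40}]'
python3 -m jog '[{"dx":0,"dy":0,"dz":0,"twist":0,"gripper":40},{"dx":0,"dy":0,"dz":0,"twist":0,"gripper":40},{"dx":0,"dy":0,"dz":0,"twist":0,"gripper":40}]'
```

```text
clock: 28.07
position: [0.6378, -0.189, 0.1778]
tcp_rot: [[-0.058, 0.998, 0.001], [0.998, 0.058, -0.001], [-0.001, 0.001, -1.0]]
wrist_force: [-0.4, -1.3, -1.8]
grip_width: 0.598
clock: 28.4
position: [0.6346, -0.1879, 0.1774]
tcp_rot: [[-0.058, 0.998, -0.001], [0.998, 0.058, 0.0], [0.001, -0.001, -1.0]]
wrist_force: [0.2, -0.1, -1.5]
grip_width: 0.595
clock: 28.82
position: [0.634, -0.1877, 0.092]
tcp_rot: [[-0.058, 0.998, -0.003], [0.998, 0.058, 0.001], [0.001, -0.003, -1.0]]
wrist_force: [-0.2, -0.4, -0.6]
grip_width: 0.597
clock: 29.07
position: [0.6373, -0.189, 0.0947]
tcp_rot: [[-0.058, 0.998, 0.004], [0.998, 0.058, -0.001], [-0.002, 0.003, -1.0]]
wrist_force: [-0.8, 0.3, -1.4]
grip_width: 0.601
```

```bash
python3 -m jog '[{"dx":1,"dy":0,"dz":-15,"twist":0,"gripper":40},{"dx":1,"dy":0,"dz":-30,"twist":0,"gripper":40},{"dx":1,"dy":0,"dz":-42,"twist":0,"gripper":40},{"dx":1,"dy":0,"dz":-50,"twist":0,"gripper":40},{"dx":1,"dy":0,"dz":-53,"twist":0,"gripper":40}]'
python3 -m jog '[{"dx":0,"dy":0,"dz":0,"twist":0,"gripper":40},{"dx":0,"dy":0,"dz":0,"twist":0,"gripper":40},{"dx":0,"dy":0,"dz":0,"twist":0,"gripper":40},{"dx":0,"dy":0,"dz":0,"twist":0,"gripper":40}]'
```

```text
clock: 29.48
position: [0.6362, -0.1881, 0.0387]
tcp_rot: [[-0.058, 0.998, -0.002], [0.998, 0.058, 0.001], [0.001, -0.001, -1.0]]
wrist_force: [-8.0, 2.4, 18.9]
grip_width: 0.597
clock: 29.82
position: [0.6374, -0.1886, 0.0398]
tcp_rot: [[-0.058, 0.998, 0.001], [0.998, 0.058, -0.0], [-0.0, 0.001, -1.0]]
wrist_force: [-0.9, 0.6, -1.6]
grip_width: 0.595
```

```bash
python3 -m jog '[{"dx":0,"dy":0,"dz":-1,"twist":0,"gripper":40},{"dx":0,"dy":0,"dz":-1,"twist":0,"gripper":40},{"dx":0,"dy":0,"dz":-1,"twist":0,"gripper":75},{"dx":0,"dy":0,"dz":-1,"twist":0,"gripper":75},{"dx":0,"dy":0,"dz":-1,"twist":0,"gripper":75}]'
python3 -m jog '[{"dx":0,"dy":0,"dz":0,"twist":0,"gripper":75},{"dx":0,"dy":0,"dz":20,"twist":0,"gripper":75},{"dx":0,"dy":0,"dz":60,"twist":0,"gripper":75},{"dx":0,"dy":0,"dz":100,"twist":0,"gripper":75},{"dx":0,"dy":0,"dz":130,"twist":0,"gripper":75}]'
```

```text
clock: 30.23
position: [0.6371, -0.1885, 0.0384]
tcp_rot: [[-0.058, 0.998, 0.0], [0.998, 0.058, -0.0], [-0.0, 0.0, -1.0]]
wrist_force: [0.6, -0.4, -0.7]
grip_width: 0.881
clock: 30.65
position: [0.6375, -0.1886, 0.1713]
tcp_rot: [[-0.058, 0.998, 0.002], [0.998, 0.058, -0.001], [-0.001, 0.002, -1.0]]
wrist_force: [1.3, 0.3, 0.0]
grip_width: 0.876
```

```bash
python3 -m jog '[{"dx":-22,"dy":27,"dz":0,"twist":0,"gripper":75},{"dx":-44,"dy":54,"dz":0,"twist":0,"gripper":75},{"dx":-66,"dy":81,"dz":0,"twist":0,"gripper":75},{"dx":-88,"dy":108,"dz":0,"twist":0,"gripper":75},{"dx":-110,"dy":135,"dz":0,"twist":0,"gripper":75}]'
python3 -m jog '[{"dx":-22,"dy":27,"dz":0,"twist":0,"gripper":75},{"dx":-44,"dy":54,"dz":0,"twist":0,"gripper":75},{"dx":-66,"dy":81,"dz":0,"twist":0,"gripper":75},{"dx":-83,"dy":102,"dz":0,"twist":0,"gripper":75},{"dx":-83,"dy":102,"dz":0,"twist":0,"gripper":75}]'
python3 -m jog '[{"dx":0,"dy":0,"dz":0,"twist":0,"gripper":75},{"dx":0,"dy":0,"dz":0,"twist":0,"gripper":75},{"dx":0,"dy":0,"dz":0,"twist":0,"gripper":75}]'
python3 cans.py 11
```

```text
clock: 31.07
position: [0.5257, -0.0524, 0.1684]
tcp_rot: [[-0.057, 0.998, 0.0], [0.998, 0.057, 0.0], [0.0, 0.0, -1.0]]
wrist_force: [0.2, -0.2, 0.5]
grip_width: 0.879
clock: 31.48
position: [0.4397, 0.0517, 0.1681]
tcp_rot: [[-0.062, 0.998, -0.003], [0.998, 0.062, 0.002], [0.002, -0.003, -1.0]]
wrist_force: [-1.1, -0.2, 0.2]
grip_width: 0.877
clock: 31.73
position: [0.445, 0.0479, 0.1685]
tcp_rot: [[-0.057, 0.998, 0.001], [0.998, 0.057, -0.0], [-0.0, 0.001, -1.0]]
wrist_force: [-0.2, -0.0, 0.2]
grip_width: 0.876
top red 277 [379. 215.] mid [ 0.6338 -0.1286] size [0.037 0.038] z 0.0702
top red 302 [409. 217.] mid [ 0.6366 -0.1889] size [0.038 0.038] z 0.07
top yel 329 [329. 296.] mid [ 0.4618 -0.0477] size [0.039 0.039] z 0.0499
top yel 360 [486. 331.] mid [ 0.4314 -0.361 ] size [0.04 0.04] z 0.05
side red 263 [332. 284.] mid [0.4427 0.0461] size [0.04 0.04] z 0.0504
side yel 152 [444. 196.] mid [ 0.4304 -0.3646] size [0.04  0.046] z 0.0502
side yel 111 [257. 242.] mid [0.6498 0.0299] size [0.097 0.008] z 0.0502
side yel 223 [354. 256.] mid [ 0.4602 -0.0491] size [0.042 0.04 ] z 0.0507
side yel 83 [171. 295.] mid [0.6417 0.26  ] size [0.009 0.047] z 0.0697
31.8333 [0.44476199 0.04783545 0.16826214]
```

View pics/side11.png

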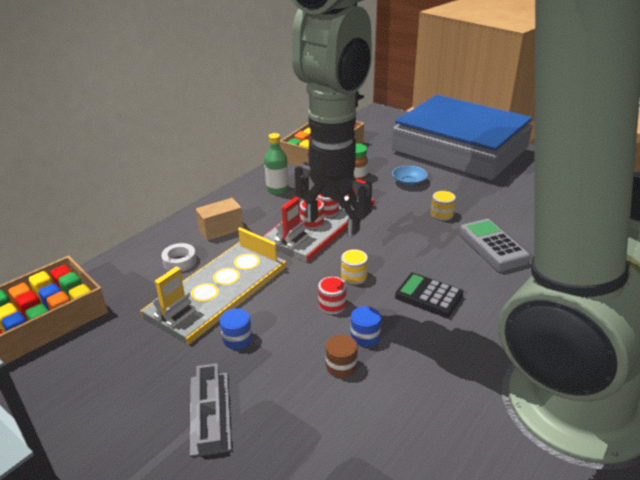

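Two red cans are on marks 0 and 1, each within about 1.5 mm. The third is at side (332,295), directly below. Picking it up.

```bash
python3 -m jog '[{"dx":0,"dy":0,"dz":-30,"twist":0,"gripper":75},{"dx":0,"dy":0,"dz":-60,"twist":0,"gripper":75},{"dx":0,"dy":0,"dz":-90,"twist":0,"gripper":75},{"dx":0,"dy":0,"dz":-110,"twist":0,"gripper":75},{"dx":0,"dy":0,"dz":-110,"twist":0,"gripper":75}]'
python3 -m jog '[{"dx":0,"dy":0,"dz":-15,"twist":0,"gripper":75},{"dx":0,"dy":0,"dz":-30,"twist":0,"gripper":75},{"dx":0,"dy":0,"dz":-40,"twist":0,"gripper":75},{"dx":0,"dy":0,"dz":-40,"twist":0,"gripper":75},{"dx":0,"dy":0,"dz":-40,"twist":0,"gripper":75}]'
python3 -m jog '[{"dx":0,"dy":0,"dz":0,"twist":0,"gripper":40},{"dx":0,"dy":0,"dz":0,"twist":0,"gripper":40},{"dx":0,"dy":0,"dz":0,"twist":0,"gripper":40},{"dx":0,"dy":0,"dz":0,"twist":0,"gripper":40},{"dx":0,"dy":0,"dz":0,"twist":0,"gripper":40}]' 40
python3 -m jog '[{"dx":0,"dy":0,"dz":35,"twist":0,"gripper":40},{"dx":0,"dy":0,"dz":75,"twist":0,"gripper":40},{"dx":0,"dy":0,"dz":115,"twist":0,"gripper":40},{"dx":0,"dy":0,"dz":150,"twist":0,"gripper":40},{"dx":0,"dy":0,"dz":160,"twist":0,"gripper":40}]'
```

```text
clock: 32.25
position: [0.4412, 0.048, 0.0548]
tcp_rot: [[-0.057, 0.998, -0.007], [0.998, 0.057, 0.0], [0.001, -0.007, -1.0]]
wrist_force: [-0.9, -0.1, -0.0]
grip_width: 0.879
clock: 32.67
position: [0.4444, 0.0482, 0.0188]
tcp_rot: [[-0.057, 0.998, -0.0], [0.998, 0.057, -0.0], [-0.0, -0.0, -1.0]]
wrist_force: [-0.7, -0.3, -0.3]
grip_width: 0.884
clock: 33.08
position: [0.4451, 0.0484, 0.0196]
tcp_rot: [[-0.058, 0.998, 0.002], [0.998, 0.058, -0.0], [-0.001, 0.002, -1.0]]
wrist_force: [-0.6, -0.3, 5.7]
grip_width: 0.599
clock: 33.5
position: [0.4468, 0.0485, 0.1841]
tcp_rot: [[-0.058, 0.998, 0.009], [0.998, 0.058, -0.0], [-0.001, 0.009, -1.0]]
wrist_force: [1.8, -0.8, -2.1]
grip_width: 0.594
```

```bash
python3 -m jog '[{"dx":22,"dy":-33,"dz":0,"twist":0,"gripper":40},{"dx":44,"dy":-66,"dz":0,"twist":0,"gripper":40},{"dx":66,"dy":-99,"dz":0,"twist":0,"gripper":40},{"dx":88,"dy":-132,"dz":0,"twist":0,"gripper":40},{"dx":107,"dy":-161,"dz":0,"twist":0,"gripper":40}]'
python3 -m jog '[{"dx":22,"dy":-33,"dz":0,"twist":0,"gripper":40},{"dx":44,"dy":-66,"dz":0,"twist":0,"gripper":40},{"dx":66,"dy":-99,"dz":0,"twist":0,"gripper":40},{"dx":84,"dy":-124,"dz":0,"twist":0,"gripper":40},{"dx":91,"dy":-136,"dz":0,"twist":0,"gripper":40}]'
python3 -m jog '[{"dx":0,"dy":0,"dz":0,"twist":0,"gripper":40},{"dx":0,"dy":0,"dz":0,"twist":0,"gripper":40},{"dx":0,"dy":0,"dz":0,"twist":0,"gripper":40},{"dx":0,"dy":0,"dz":0,"twist":0,"gripper":40}]'
python3 -m jog '[{"dx":0,"dy":0,"dz":-30,"twist":0,"gripper":40},{"dx":0,"dy":0,"dz":-60,"twist":0,"gripper":40},{"dx":0,"dy":0,"dz":-85,"twist":0,"gripper":40},{"dx":0,"dy":0,"dz":-85,"twist":0,"gripper":40},{"dx":0,"dy":0,"dz":-85,"twist":0,"gripper":40}]'
python3 -m jog '[{"dx":0,"dy":0,"dz":0,"twist":0,"gripper":40},{"dx":0,"dy":0,"dz":0,"twist":0,"gripper":40},{"dx":0,"dy":0,"dz":0,"twist":0,"gripper":40},{"dx":0,"dy":0,"dz":0,"twist":0,"gripper":40},{"dx":0,"dy":0,"dz":0,"twist":0,"gripper":40}]'
```

```text
clock: 33.92
position: [0.552, -0.1146, 0.1789]
tcp_rot: [[-0.057, 0.998, 0.001], [0.998, 0.057, -0.001], [-0.001, 0.001, -1.0]]
wrist_force: [-0.2, -0.4, -1.2]
grip_width: 0.597
clock: 34.33
position: [0.6436, -0.2523, 0.1781]
tcp_rot: [[-0.055, 0.998, 0.001], [0.998, 0.055, -0.002], [-0.002, 0.001, -1.0]]
wrist_force: [0.0, -0.2, -1.4]
grip_width: 0.594
clock: 34.67
position: [0.6413, -0.247, 0.1785]
tcp_rot: [[-0.059, 0.998, -0.001], [0.998, 0.059, 0.001], [0.001, -0.001, -1.0]]
wrist_force: [-0.8, 0.0, -2.6]
grip_width: 0.596
clock: 35.08
position: [0.6405, -0.2468, 0.0925]
tcp_rot: [[-0.059, 0.998, -0.003], [0.998, 0.059, 0.002], [0.002, -0.003, -1.0]]
wrist_force: [-0.2, -0.1, -0.5]
grip_width: 0.594
clock: 35.5
position: [0.6425, -0.2487, 0.0944]
tcp_rot: [[-0.058, 0.998, 0.001], [0.998, 0.058, -0.001], [-0.001, 0.001, -1.0]]
wrist_force: [-0.1, -0.5, -1.8]
grip_width: 0.596
```

```bash
python3 -m jog '[{"dx":-1,"dy":0,"dz":-15,"twist":0,"gripper":40},{"dx":-1,"dy":0,"dz":-30,"twist":0,"gripper":40},{"dx":-1,"dy":0,"dz":-42,"twist":0,"gripper":40},{"dx":-1,"dy":0,"dz":-49,"twist":0,"gripper":40},{"dx":-1,"dy":0,"dz":-51,"twist":0,"gripper":40}]'
python3 -m jog '[{"dx":0,"dy":0,"dz":0,"twist":0,"gripper":40},{"dx":0,"dy":0,"dz":0,"twist":0,"gripper":40},{"dx":0,"dy":0,"dz":0,"twist":0,"gripper":40},{"dx":0,"dy":0,"dz":0,"twist":0,"gripper":40}]'
```

```text
clock: 35.92
position: [0.6399, -0.2479, 0.0406]
tcp_rot: [[-0.058, 0.998, -0.002], [0.998, 0.058, 0.001], [0.001, -0.002, -1.0]]
wrist_force: [0.1, -0.2, -1.5]
grip_width: 0.596
clock: 36.25
position: [0.6416, -0.2487, 0.0432]
tcp_rot: [[-0.058, 0.998, 0.001], [0.998, 0.058, -0.001], [-0.001, 0.001, -1.0]]
wrist_force: [-0.1, 0.2, -2.3]
grip_width: 0.592
```

```bash
python3 -m jog '[{"dx":0,"dy":0,"dz":-1,"twist":0,"gripper":40},{"dx":0,"dy":0,"dz":-2,"twist":0,"gripper":40},{"dx":0,"dy":0,"dz":-3,"twist":0,"gripper":40},{"dx":0,"dy":0,"dz":-3.5,"twist":0,"gripper":40},{"dx":0,"dy":0,"dz":-3.5,"twist":0,"gripper":40}]'
python3 -m jog '[{"dx":0,"dy":0,"dz":0,"twist":0,"gripper":40},{"dx":0,"dy":0,"dz":0,"twist":0,"gripper":75},{"dx":0,"dy":0,"dz":0,"twist":0,"gripper":75},{"dx":0,"dy":0,"dz":0,"twist":0,"gripper":75},{"dx":0,"dy":0,"dz":0,"twist":0,"gripper":75}]'
python3 -m jog '[{"dx":0,"dy":0,"dz":0,"twist":0,"gripper":75},{"dx":0,"dy":0,"dz":20,"twist":0,"gripper":75},{"dx":0,"dy":0,"dz":60,"twist":0,"gripper":75},{"dx":0,"dy":0,"dz":100,"twist":0,"gripper":75},{"dx":0,"dy":0,"dz":130,"twist":0,"gripper":75}]'
```

```text
clock: 36.67
position: [0.6411, -0.2485, 0.0397]
tcp_rot: [[-0.058, 0.998, 0.001], [0.998, 0.058, -0.0], [-0.0, 0.001, -1.0]]
wrist_force: [-2.1, 0.8, 3.8]
grip_width: 0.599
clock: 37.08
position: [0.641, -0.2484, 0.0385]
tcp_rot: [[-0.058, 0.998, -0.0], [0.998, 0.058, 0.0], [0.0, -0.0, -1.0]]
wrist_force: [-0.5, 0.4, 0.1]
grip_width: 0.878
clock: 37.5
position: [0.6415, -0.2487, 0.1717]
tcp_rot: [[-0.058, 0.998, 0.002], [0.998, 0.058, -0.001], [-0.001, 0.002, -1.0]]
wrist_force: [0.9, -0.5, -0.2]
grip_width: 0.878
```

```bash
python3 -m jog '[{"dx":-32,"dy":-17,"dz":0,"twist":0,"gripper":75},{"dx":-64,"dy":-34,"dz":0,"twist":0,"gripper":75},{"dx":-96,"dy":-51,"dz":0,"twist":0,"gripper":75},{"dx":-128,"dy":-68,"dz":0,"twist":0,"gripper":75},{"dx":-160,"dy":-86,"dz":0,"twist":0,"gripper":75}]'
python3 -m jog '[{"dx":-32,"dy":-17,"dz":0,"twist":-0.03,"gripper":75},{"dx":-50,"dy":-26,"dz":0,"twist":-0.03,"gripper":75},{"dx":-50,"dy":-26,"dz":0,"twist":-0.03,"gripper":75},{"dx":-50,"dy":-26,"dz":0,"twist":-0.03,"gripper":75},{"dx":-50,"dy":-26,"dz":0,"twist":-0.03,"gripper":75}]'
python3 -m jog '[{"dx":0,"dy":0,"dz":0,"twist":0,"gripper":75},{"dx":0,"dy":0,"dz":0,"twist":0,"gripper":75},{"dx":0,"dy":0,"dz":0,"twist":0,"gripper":75}]'
python3 cans.py 12
```

```text
clock: 37.92
position: [0.4795, -0.3347, 0.1689]
tcp_rot: [[-0.059, 0.998, 0.0], [0.998, 0.059, -0.0], [-0.0, 0.0, -1.0]]
wrist_force: [-0.4, -0.2, -0.9]
grip_width: 0.876
clock: 38.33
position: [0.4316, -0.3604, 0.169]
tcp_rot: [[-0.028, 1.0, 0.001], [1.0, 0.028, -0.0], [-0.0, 0.001, -1.0]]
wrist_force: [-0.5, -0.1, 0.3]
grip_width: 0.878
clock: 38.58
position: [0.4318, -0.3598, 0.1686]
tcp_rot: [[-0.03, 1.0, 0.0], [1.0, 0.03, 0.0], [0.0, 0.0, -1.0]]
wrist_force: [0.8, 0.0, -0.9]
grip_width: 0.878
top red 285 [379. 215.] mid [ 0.6338 -0.1289] size [0.038 0.038] z 0.0698
top red 295 [410. 217.] mid [ 0.6361 -0.1893] size [0.038 0.038] z 0.0699
top red 302 [439. 219.] mid [ 0.6404 -0.2492] size [0.038 0.038] z 0.0697
top yel 323 [329. 296.] mid [ 0.4617 -0.0479] size [0.038 0.039] z 0.05
top yel 360 [486. 330.] mid [ 0.4318 -0.3612] size [0.04 0.04] z 0.0498
side red 137 [341. 181.] mid [ 0.6403 -0.2565] size [0.044 0.049] z 0.0704
side red 142 [327. 192.] mid [ 0.6353 -0.1906] size [0.041 0.041] z 0.0708
side red 158 [311. 203.] mid [ 0.6321 -0.131 ] size [0.04  0.043] z 0.0706
side yel 133 [443. 196.] mid [ 0.4314 -0.3639] size [0.038 0.044] z 0.0504
side yel 110 [257. 243.] mid [0.6494 0.0301] size [0.097 0.008] z 0.0504
side yel 227 [354. 256.] mid [ 0.4605 -0.0492] size [0.043 0.039] z 0.0506
side yel 82 [171. 295.] mid [0.641  0.2593] size [0.009 0.049] z 0.0696
38.6833 [ 0.43151518 -0.3599485   0.16863824]
```

View pics/side12.png

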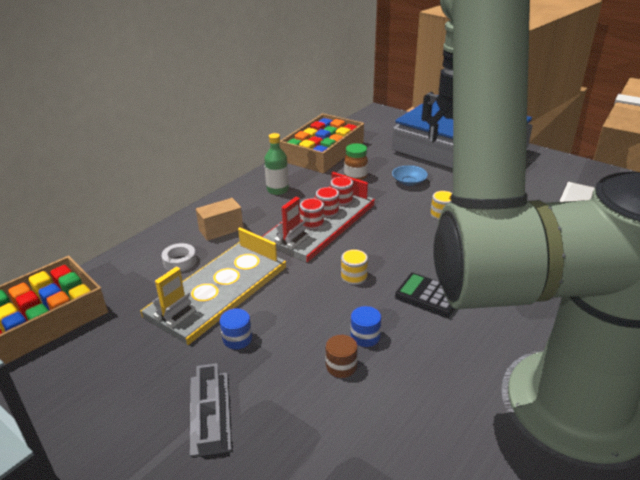

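All three red cans are on their marks, each within 2 mm. Next is the far yellow can.

```bash
python3 -m jog '[{"dx":0,"dy":-1,"dz":-30,"twist":0,"gripper":75},{"dx":0,"dy":-1,"dz":-60,"twist":0,"gripper":75},{"dx":0,"dy":-1,"dz":-90,"twist":0,"gripper":75},{"dx":0,"dy":-1,"dz":-110,"twist":0,"gripper":75},{"dx":0,"dy":-1,"dz":-110,"twist":0,"gripper":75}]'
python3 -m jog '[{"dx":0,"dy":0,"dz":-15,"twist":0,"gripper":75},{"dx":0,"dy":0,"dz":-30,"twist":0,"gripper":75},{"dx":0,"dy":0,"dz":-40,"twist":0,"gripper":75},{"dx":0,"dy":0,"dz":-40,"twist":0,"gripper":75},{"dx":0,"dy":0,"dz":-40,"twist":0,"gripper":75}]'
python3 -m jog '[{"dx":0,"dy":0,"dz":0,"twist":0,"gripper":40},{"dx":0,"dy":0,"dz":0,"twist":0,"gripper":40},{"dx":0,"dy":0,"dz":0,"twist":0,"gripper":40},{"dx":0,"dy":0,"dz":0,"twist":0,"gripper":40},{"dx":0,"dy":0,"dz":0,"twist":0,"gripper":40}]' 40
python3 -m jog '[{"dx":0,"dy":0,"dz":35,"twist":0,"gripper":40},{"dx":0,"dy":0,"dz":75,"twist":0,"gripper":40},{"dx":0,"dy":0,"dz":115,"twist":0,"gripper":40},{"dx":0,"dy":0,"dz":150,"twist":0,"gripper":40},{"dx":0,"dy":0,"dz":160,"twist":0,"gripper":40}]'
```

```text
clock: 39.1
position: [0.4287, -0.3586, 0.0545]
tcp_rot: [[-0.028, 1.0, -0.005], [1.0, 0.028, 0.006], [0.006, -0.005, -1.0]]
wrist_force: [-0.7, 1.1, -0.1]
grip_width: 0.88
clock: 39.52
position: [0.4311, -0.3614, 0.0192]
tcp_rot: [[-0.028, 1.0, -0.0], [1.0, 0.028, 0.0], [0.0, -0.0, -1.0]]
wrist_force: [-0.4, -0.1, 0.6]
grip_width: 0.879
clock: 39.93
position: [0.4317, -0.3622, 0.0202]
tcp_rot: [[-0.028, 1.0, 0.002], [1.0, 0.028, -0.002], [-0.002, 0.002, -1.0]]
wrist_force: [0.1, 1.5, 6.3]
grip_width: 0.596
clock: 40.35
position: [0.4331, -0.3636, 0.1851]
tcp_rot: [[-0.028, 1.0, 0.006], [1.0, 0.028, -0.007], [-0.007, 0.006, -1.0]]
wrist_force: [0.3, -0.5, -0.9]
grip_width: 0.595
```

```bash
python3 -m jog '[{"dx":11,"dy":28,"dz":0,"twist":0,"gripper":40},{"dx":25,"dy":62,"dz":0,"twist":0,"gripper":40},{"dx":39,"dy":98,"dz":0,"twist":0,"gripper":40},{"dx":54,"dy":134,"dz":0,"twist":0,"gripper":40},{"dx":68,"dy":170,"dz":0,"twist":0,"gripper":40}]'
python3 -m jog '[{"dx":14,"dy":36,"dz":0,"twist":0,"gripper":40},{"dx":29,"dy":72,"dz":0,"twist":0,"gripper":40},{"dx":43,"dy":108,"dz":0,"twist":0,"gripper":40},{"dx":58,"dy":144,"dz":0,"twist":0,"gripper":40},{"dx":72,"dy":180,"dz":0,"twist":0,"gripper":40}]'
python3 -m jog '[{"dx":14,"dy":36,"dz":0,"twist":0,"gripper":40},{"dx":29,"dy":72,"dz":0,"twist":0,"gripper":40},{"dx":43,"dy":108,"dz":0,"twist":0,"gripper":40},{"dx":58,"dy":144,"dz":0,"twist":0,"gripper":40},{"dx":72,"dy":174,"dz":0,"twist":0,"gripper":40}]'
python3 -m jog '[{"dx":6,"dy":22,"dz":0,"twist":0,"gripper":40},{"dx":6,"dy":22,"dz":0,"twist":0,"gripper":40},{"dx":6,"dy":22,"dz":0,"twist":0,"gripper":40},{"dx":6,"dy":22,"dz":0,"twist":0,"gripper":40},{"dx":6,"dy":22,"dz":0,"twist":0,"gripper":40}]'
python3 -m jog '[{"dx":0,"dy":0,"dz":0,"twist":0,"gripper":40},{"dx":0,"dy":0,"dz":0,"twist":0,"gripper":40},{"dx":0,"dy":0,"dz":0,"twist":0,"gripper":40}]'
```

```text
clock: 40.77
position: [0.4989, -0.1897, 0.1784]
tcp_rot: [[-0.027, 1.0, -0.0], [1.0, 0.027, 0.0], [0.0, -0.0, -1.0]]
wrist_force: [1.5, -1.2, -2.0]
grip_width: 0.595
clock: 41.18
position: [0.5709, -0.0095, 0.1782]
tcp_rot: [[-0.028, 1.0, -0.001], [1.0, 0.028, -0.0], [0.0, -0.001, -1.0]]
wrist_force: [0.4, -0.9, -2.1]
grip_width: 0.59
clock: 41.6
position: [0.6428, 0.1653, 0.178]
tcp_rot: [[-0.029, 1.0, -0.001], [1.0, 0.029, 0.0], [0.0, -0.001, -1.0]]
wrist_force: [1.0, 0.0, -2.7]
grip_width: 0.598
clock: 42.02
position: [0.6484, 0.1834, 0.1784]
tcp_rot: [[-0.027, 1.0, -0.001], [1.0, 0.027, -0.001], [-0.001, -0.001, -1.0]]
wrist_force: [-1.1, -0.1, -0.8]
grip_width: 0.594
clock: 42.27
position: [0.649, 0.1837, 0.179]
tcp_rot: [[-0.027, 1.0, 0.0], [1.0, 0.027, -0.0], [-0.0, 0.0, -1.0]]
wrist_force: [0.2, -0.2, -2.1]
grip_width: 0.595
```

```bash
python3 -m jog '[{"dx":0,"dy":0,"dz":-30,"twist":0,"gripper":40},{"dx":0,"dy":0,"dz":-60,"twist":0,"gripper":40},{"dx":0,"dy":0,"dz":-90,"twist":0,"gripper":40},{"dx":0,"dy":0,"dz":-105,"twist":0,"gripper":40},{"dx":0,"dy":0,"dz":-110,"twist":0,"gripper":40}]'
python3 -m jog '[{"dx":0,"dy":0,"dz":-7,"twist":0,"gripper":40},{"dx":0,"dy":0,"dz":-14,"twist":0,"gripper":40},{"dx":0,"dy":0,"dz":-20,"twist":0,"gripper":40},{"dx":0,"dy":0,"dz":-24,"twist":0,"gripper":40},{"dx":0,"dy":0,"dz":-26,"twist":0,"gripper":40}]'
python3 -m jog '[{"dx":0,"dy":0,"dz":0,"twist":0,"gripper":40},{"dx":0,"dy":0,"dz":0,"twist":0,"gripper":40},{"dx":0,"dy":0,"dz":0,"twist":0,"gripper":40},{"dx":0,"dy":0,"dz":0,"twist":0,"gripper":40}]'
```

```text
clock: 42.68
position: [0.6463, 0.1837, 0.0652]
tcp_rot: [[-0.027, 1.0, -0.006], [1.0, 0.027, -0.001], [-0.001, -0.006, -1.0]]
wrist_force: [-0.7, 0.4, -0.9]
grip_width: 0.593
clock: 43.1
position: [0.6492, 0.1846, 0.0429]
tcp_rot: [[-0.028, 1.0, 0.001], [1.0, 0.028, 0.0], [0.0, 0.001, -1.0]]
wrist_force: [-0.6, -0.4, -2.6]
grip_width: 0.595
clock: 43.43
position: [0.6493, 0.1847, 0.0433]
tcp_rot: [[-0.028, 1.0, 0.001], [1.0, 0.028, 0.0], [0.0, 0.001, -1.0]]
wrist_force: [0.5, 0.4, -1.2]
grip_width: 0.596
```

```bash
python3 -m jog '[{"dx":0,"dy":0,"dz":-1,"twist":0,"gripper":40},{"dx":0,"dy":0,"dz":-2,"twist":0,"gripper":40},{"dx":0,"dy":0,"dz":-3,"twist":0,"gripper":40},{"dx":0,"dy":0,"dz":-3.5,"twist":0,"gripper":40},{"dx":0,"dy":0,"dz":-3.5,"twist":0,"gripper":40}]'
python3 -m jog '[{"dx":0,"dy":0,"dz":0,"twist":0,"gripper":40},{"dx":0,"dy":0,"dz":0,"twist":0,"gripper":75},{"dx":0,"dy":0,"dz":0,"twist":0,"gripper":75},{"dx":0,"dy":0,"dz":0,"twist":0,"gripper":75},{"dx":0,"dy":0,"dz":0,"twist":0,"gripper":75}]'
python3 -m jog '[{"dx":0,"dy":0,"dz":0,"twist":0,"gripper":75},{"dx":0,"dy":0,"dz":20,"twist":0,"gripper":75},{"dx":0,"dy":0,"dz":60,"twist":0,"gripper":75},{"dx":0,"dy":0,"dz":100,"twist":0,"gripper":75},{"dx":0,"dy":0,"dz":130,"twist":0,"gripper":75}]'
```

```text
clock: 43.85
position: [0.6491, 0.1846, 0.0403]
tcp_rot: [[-0.028, 1.0, 0.001], [1.0, 0.028, 0.0], [0.0, 0.001, -1.0]]
wrist_force: [-2.1, -0.5, 5.5]
grip_width: 0.598
clock: 44.27
position: [0.649, 0.1846, 0.0391]
tcp_rot: [[-0.028, 1.0, 0.0], [1.0, 0.028, 0.0], [0.0, 0.0, -1.0]]
wrist_force: [-0.9, 0.8, 0.2]
grip_width: 0.873
clock: 44.68
position: [0.6496, 0.1847, 0.1722]
tcp_rot: [[-0.028, 1.0, 0.002], [1.0, 0.028, 0.0], [0.0, 0.002, -1.0]]
wrist_force: [1.0, 0.4, 1.0]
grip_width: 0.877
```

Now the last yellow can (0.4617, −0.0478): dx −187, dy −232.

```bash
python3 -m jog '[{"dx":-22,"dy":-28,"dz":0,"twist":0,"gripper":75},{"dx":-44,"dy":-55,"dz":0,"twist":0,"gripper":75},{"dx":-66,"dy":-82,"dz":0,"twist":0,"gripper":75},{"dx":-88,"dy":-109,"dz":0,"twist":0,"gripper":75},{"dx":-110,"dy":-136,"dz":0,"twist":0,"gripper":75}]'
python3 -m jog '[{"dx":-22,"dy":-28,"dz":0,"twist":0,"gripper":75},{"dx":-44,"dy":-55,"dz":0,"twist":0,"gripper":75},{"dx":-66,"dy":-82,"dz":0,"twist":0,"gripper":75},{"dx":-77,"dy":-96,"dz":0,"twist":0,"gripper":75},{"dx":-77,"dy":-96,"dz":0,"twist":0,"gripper":75}]'
python3 -m jog '[{"dx":0,"dy":0,"dz":0,"twist":0,"gripper":75},{"dx":0,"dy":0,"dz":0,"twist":0,"gripper":75},{"dx":0,"dy":0,"dz":0,"twist":0,"gripper":75}]'
python3 cans.py 13
```

```text
clock: 45.1
position: [0.5378, 0.0476, 0.1693]
tcp_rot: [[-0.028, 1.0, 0.0], [1.0, 0.028, -0.0], [-0.0, 0.0, -1.0]]
wrist_force: [0.3, -1.7, -0.3]
grip_width: 0.884
clock: 45.52
position: [0.4596, -0.0495, 0.1693]
tcp_rot: [[-0.024, 1.0, -0.001], [1.0, 0.024, -0.001], [-0.001, -0.001, -1.0]]
wrist_force: [-0.1, 0.7, -0.5]
grip_width: 0.876
clock: 45.77
position: [0.4628, -0.0468, 0.1694]
tcp_rot: [[-0.029, 1.0, 0.001], [1.0, 0.029, 0.0], [0.0, 0.001, -1.0]]
wrist_force: [0.3, 0.1, 0.2]
grip_width: 0.876
top red 300 [410. 217.] mid [ 0.6363 -0.1891] size [0.039 0.038] z 0.0698
top red 301 [439. 219.] mid [ 0.641  -0.2488] size [0.04  0.039] z 0.0698
top yel 300 [225. 190.] mid [0.6483 0.1857] size [0.038 0.038] z 0.0699
side red 69 [345. 181.] mid [ 0.634  -0.2589] size [0.034 0.047] z 0.0705
side red 108 [325. 192.] mid [ 0.6368 -0.1896] size [0.037 0.039] z 0.0704
side red 157 [311. 203.] mid [ 0.6326 -0.1308] size [0.04  0.043] z 0.0707
side yel 114 [257. 242.] mid [0.6495 0.0304] size [0.095 0.007] z 0.0501
side yel 221 [354. 256.] mid [ 0.46   -0.0501] size [0.04  0.042] z 0.0508
side yel 256 [200. 272.] mid [0.6474 0.1835] size [0.041 0.04 ] z 0.0705
side yel 91 [171. 295.] mid [0.6403 0.2594] size [0.007 0.048] z 0.0695
45.8667 [ 0.46259767 -0.04669215  0.16921208]
```

View pics/side13.png

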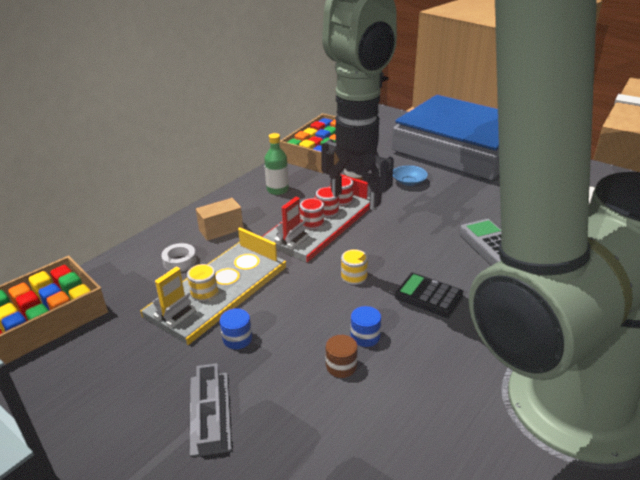

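The yellow can stands on yellow mark 0, about 2 mm off. The last one is at side (354,266), below the gripper.

```bash
python3 -m jog '[{"dx":0,"dy":-1,"dz":-30,"twist":0,"gripper":75},{"dx":0,"dy":-1,"dz":-60,"twist":0,"gripper":75},{"dx":0,"dy":-1,"dz":-90,"twist":0,"gripper":75},{"dx":0,"dy":-1,"dz":-110,"twist":0,"gripper":75},{"dx":0,"dy":-1,"dz":-110,"twist":0,"gripper":75}]'
python3 -m jog '[{"dx":0,"dy":0,"dz":-15,"twist":0,"gripper":75},{"dx":0,"dy":0,"dz":-30,"twist":0,"gripper":75},{"dx":0,"dy":0,"dz":-40,"twist":0,"gripper":75},{"dx":0,"dy":0,"dz":-40,"twist":0,"gripper":75},{"dx":0,"dy":0,"dz":-40,"twist":0,"gripper":75}]'
python3 -m jog '[{"dx":0,"dy":0,"dz":0,"twist":0,"gripper":40},{"dx":0,"dy":0,"dz":0,"twist":0,"gripper":40},{"dx":0,"dy":0,"dz":0,"twist":0,"gripper":40},{"dx":0,"dy":0,"dz":0,"twist":0,"gripper":40},{"dx":0,"dy":0,"dz":0,"twist":0,"gripper":40}]' 40
python3 -m jog '[{"dx":0,"dy":0,"dz":35,"twist":0,"gripper":40},{"dx":0,"dy":0,"dz":75,"twist":0,"gripper":40},{"dx":0,"dy":0,"dz":115,"twist":0,"gripper":40},{"dx":0,"dy":0,"dz":150,"twist":0,"gripper":40},{"dx":0,"dy":0,"dz":160,"twist":0,"gripper":40}]'
```

```text
clock: 46.28
position: [0.4591, -0.047, 0.0557]
tcp_rot: [[-0.029, 1.0, -0.007], [1.0, 0.029, 0.002], [0.002, -0.007, -1.0]]
wrist_force: [-0.4, 0.8, 0.3]
grip_width: 0.871
clock: 46.7
position: [0.4624, -0.0481, 0.0198]
tcp_rot: [[-0.029, 1.0, -0.0], [1.0, 0.029, 0.0], [0.0, -0.0, -1.0]]
wrist_force: [-0.4, -0.9, 0.0]
grip_width: 0.881
clock: 47.12
position: [0.463, -0.0486, 0.0206]
tcp_rot: [[-0.028, 1.0, 0.002], [1.0, 0.028, -0.0], [-0.001, 0.002, -1.0]]
wrist_force: [-0.3, 1.0, 6.6]
grip_width: 0.595
clock: 47.53
position: [0.4647, -0.0491, 0.1851]
tcp_rot: [[-0.028, 1.0, 0.008], [1.0, 0.028, -0.002], [-0.002, 0.008, -1.0]]
wrist_force: [0.8, 0.6, -2.5]
grip_width: 0.599
```

```bash
python3 -m jog '[{"dx":26,"dy":24,"dz":0,"twist":0,"gripper":40},{"dx":54,"dy":49,"dz":0,"twist":0,"gripper":40},{"dx":82,"dy":75,"dz":0,"twist":0,"gripper":40},{"dx":110,"dy":100,"dz":0,"twist":0,"gripper":40},{"dx":138,"dy":126,"dz":0,"twist":0,"gripper":40}]'
python3 -m jog '[{"dx":26,"dy":24,"dz":0,"twist":0,"gripper":40},{"dx":50,"dy":46,"dz":0,"twist":0,"gripper":40},{"dx":50,"dy":46,"dz":0,"twist":0,"gripper":40},{"dx":50,"dy":46,"dz":0,"twist":0,"gripper":40},{"dx":50,"dy":46,"dz":0,"twist":0,"gripper":40}]'
python3 -m jog '[{"dx":0,"dy":0,"dz":0,"twist":0,"gripper":40},{"dx":0,"dy":0,"dz":0,"twist":0,"gripper":40},{"dx":0,"dy":0,"dz":0,"twist":0,"gripper":40}]'
python3 -m jog '[{"dx":0,"dy":0,"dz":-30,"twist":0,"gripper":40},{"dx":0,"dy":0,"dz":-60,"twist":0,"gripper":40},{"dx":0,"dy":0,"dz":-90,"twist":0,"gripper":40},{"dx":0,"dy":0,"dz":-105,"twist":0,"gripper":40},{"dx":0,"dy":0,"dz":-110,"twist":0,"gripper":40}]'
python3 -m jog '[{"dx":0,"dy":0,"dz":-7,"twist":0,"gripper":40},{"dx":0,"dy":0,"dz":-14,"twist":0,"gripper":40},{"dx":0,"dy":0,"dz":-20,"twist":0,"gripper":40},{"dx":0,"dy":0,"dz":-24,"twist":0,"gripper":40},{"dx":0,"dy":0,"dz":-24,"twist":0,"gripper":40}]'
python3 -m jog '[{"dx":0,"dy":0,"dz":0,"twist":0,"gripper":40},{"dx":0,"dy":0,"dz":0,"twist":0,"gripper":40},{"dx":0,"dy":0,"dz":0,"twist":0,"gripper":40}]'
```

```text
clock: 47.95
position: [0.6007, 0.0788, 0.1797]
tcp_rot: [[-0.028, 1.0, 0.0], [1.0, 0.028, -0.0], [-0.0, 0.0, -1.0]]
wrist_force: [0.8, -1.1, -1.7]
grip_width: 0.599
clock: 48.37
position: [0.649, 0.1235, 0.1787]
tcp_rot: [[-0.028, 1.0, -0.002], [1.0, 0.028, -0.001], [-0.0, -0.002, -1.0]]
wrist_force: [-0.3, 0.2, -3.1]
grip_width: 0.598
clock: 48.62
position: [0.6495, 0.1227, 0.1798]
tcp_rot: [[-0.027, 1.0, 0.0], [1.0, 0.027, -0.0], [-0.0, 0.0, -1.0]]
wrist_force: [0.4, 0.1, -1.6]
grip_width: 0.602
clock: 49.03
position: [0.6471, 0.1228, 0.066]
tcp_rot: [[-0.027, 1.0, -0.006], [1.0, 0.027, -0.0], [-0.0, -0.006, -1.0]]
wrist_force: [-0.4, -0.0, -2.8]
grip_width: 0.599
clock: 49.45
position: [0.6498, 0.1235, 0.045]
tcp_rot: [[-0.028, 1.0, -0.0], [1.0, 0.028, -0.0], [-0.0, -0.0, -1.0]]
wrist_force: [-0.3, 1.3, -2.6]
grip_width: 0.595
clock: 49.7
position: [0.6504, 0.1237, 0.0459]
tcp_rot: [[-0.028, 1.0, 0.001], [1.0, 0.028, 0.0], [0.0, 0.001, -1.0]]
wrist_force: [0.7, -0.1, -2.7]
grip_width: 0.595
```

```bash
python3 -m jog '[{"dx":0,"dy":0,"dz":-1.5,"twist":0,"gripper":40},{"dx":0,"dy":0,"dz":-3,"twist":0,"gripper":40},{"dx":0,"dy":0,"dz":-4.5,"twist":0,"gripper":40},{"dx":0,"dy":0,"dz":-6,"twist":0,"gripper":40},{"dx":0,"dy":0,"dz":-6,"twist":0,"gripper":40}]'
python3 -m jog '[{"dx":0,"dy":0,"dz":0,"twist":0,"gripper":40},{"dx":0,"dy":0,"dz":0,"twist":0,"gripper":75},{"dx":0,"dy":0,"dz":0,"twist":0,"gripper":75},{"dx":0,"dy":0,"dz":0,"twist":0,"gripper":75},{"dx":0,"dy":0,"dz":0,"twist":0,"gripper":75}]'
python3 -m jog '[{"dx":0,"dy":0,"dz":0,"twist":0,"gripper":75},{"dx":0,"dy":0,"dz":20,"twist":0,"gripper":75},{"dx":0,"dy":0,"dz":60,"twist":0,"gripper":75},{"dx":0,"dy":0,"dz":100,"twist":0,"gripper":75},{"dx":0,"dy":0,"dz":140,"twist":0,"gripper":75}]'
python3 -m jog '[{"dx":-40,"dy":0,"dz":30,"twist":0,"gripper":75},{"dx":-80,"dy":0,"dz":30,"twist":0,"gripper":75},{"dx":-120,"dy":0,"dz":30,"twist":0,"gripper":75},{"dx":-160,"dy":0,"dz":30,"twist":0,"gripper":75},{"dx":-190,"dy":-20,"dz":30,"twist":0,"gripper":75}]'
python3 -m jog '[{"dx":-40,"dy":-20,"dz":0,"twist":0,"gripper":75},{"dx":-70,"dy":-40,"dz":0,"twist":0,"gripper":75},{"dx":-100,"dy":-60,"dz":0,"twist":0,"gripper":75},{"dx":-120,"dy":-80,"dz":0,"twist":0,"gripper":75},{"dx":-120,"dy":-100,"dz":0,"twist":0,"gripper":75}]'
python3 cans.py 14
```

```text
clock: 50.12
position: [0.65, 0.1236, 0.0407]
tcp_rot: [[-0.028, 1.0, 0.001], [1.0, 0.028, 0.0], [0.0, 0.001, -1.0]]
wrist_force: [-3.1, -0.7, 7.7]
grip_width: 0.594
clock: 50.53
position: [0.6501, 0.1236, 0.0392]
tcp_rot: [[-0.028, 1.0, 0.0], [1.0, 0.028, 0.0], [-0.0, 0.0, -1.0]]
wrist_force: [0.9, -0.4, -0.4]
grip_width: 0.877
clock: 50.95
position: [0.6493, 0.1235, 0.1802]
tcp_rot: [[-0.028, 1.0, -0.001], [1.0, 0.028, -0.0], [-0.0, -0.001, -1.0]]
wrist_force: [-0.1, -0.7, -0.6]
grip_width: 0.877
clock: 51.37
position: [0.4567, 0.1053, 0.2093]
tcp_rot: [[-0.032, 1.0, -0.001], [0.999, 0.032, 0.001], [0.001, -0.001, -1.0]]
wrist_force: [-0.0, -1.3, 0.8]
grip_width: 0.876
clock: 51.78
position: [0.3353, 0.0038, 0.2089]
tcp_rot: [[-0.029, 1.0, -0.003], [1.0, 0.029, 0.0], [0.001, -0.003, -1.0]]
wrist_force: [-0.1, -0.1, -0.4]
grip_width: 0.876
top red 285 [379. 215.] mid [ 0.6335 -0.1282] size [0.037 0.037] z 0.07
top red 296 [409. 217.] mid [ 0.6361 -0.1892] size [0.039 0.038] z 0.0697
top red 304 [439. 219.] mid [ 0.6409 -0.2489] size [0.039 0.038] z 0.0699
top yel 288 [258. 193.] mid [0.6487 0.1196] size [0.039 0.039] z 0.0698
top yel 302 [232. 195.] mid [0.6381 0.1706] size [0.04  0.039] z 0.07
side red 139 [341. 181.] mid [ 0.6514 -0.2556] size [0.064 0.053] z 0.07
side red 142 [327. 192.] mid [ 0.6351 -0.1912] size [0.043 0.04 ] z 0.0703
side red 158 [311. 203.] mid [ 0.6329 -0.1314] size [0.039 0.042] z 0.0704
side yel 114 [257. 242.] mid [0.6504 0.0298] size [0.097 0.008] z 0.0496
side yel 229 [226. 255.] mid [0.6472 0.1176] size [0.041 0.041] z 0.0705
side yel 253 [210. 270.] mid [0.6355 0.1691] size [0.042 0.04 ] z 0.0704
side yel 89 [171. 295.] mid [0.6417 0.2598] size [0.008 0.05 ] z 0.0698
51.8833 [0.33966016 0.00193883 0.20970728]
```

View pics/side14.png

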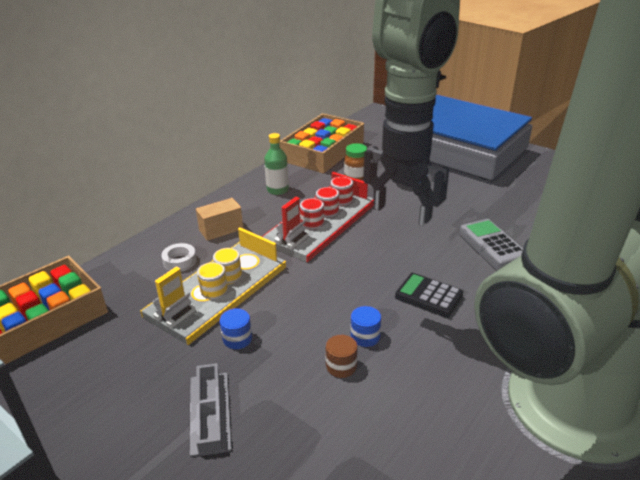

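View pics/top14.png

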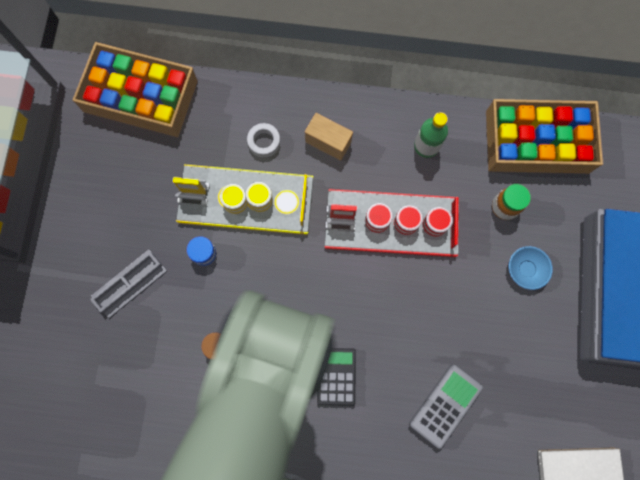

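The last view shows the yellow can at mark 0 knocked 17 mm aside: side (210,280), measured (0.638, 0.171) against the mark at (0.649, 0.184). Its neighbour has shifted 5 mm off mark 1. Everything else is in place, so I'll fix the mark 0 can first.

```bash
python3 -m jog '[{"dx":32,"dy":18,"dz":0,"twist":0,"gripper":75},{"dx":64,"dy":36,"dz":0,"twist":0,"gripper":75},{"dx":96,"dy":54,"dz":0,"twist":0,"gripper":75},{"dx":128,"dy":72,"dz":0,"twist":0,"gripper":75},{"dx":160,"dy":90,"dz":0,"twist":0,"gripper":75}]'
python3 -m jog '[{"dx":32,"dy":18,"dz":0,"twist":0,"gripper":75},{"dx":64,"dy":36,"dz":0,"twist":0,"gripper":75},{"dx":96,"dy":54,"dz":0,"twist":0,"gripper":75},{"dx":125,"dy":70,"dz":0,"twist":0,"gripper":75},{"dx":138,"dy":78,"dz":0,"twist":0,"gripper":75}]'
python3 -m jog '[{"dx":0,"dy":0,"dz":0,"twist":0,"gripper":75},{"dx":0,"dy":0,"dz":0,"twist":0,"gripper":75},{"dx":0,"dy":0,"dz":0,"twist":0,"gripper":75},{"dx":0,"dy":0,"dz":0,"twist":0,"gripper":75},{"dx":0,"dy":0,"dz":0,"twist":0,"gripper":75}]'
python3 cans.py 15
```

```text
clock: 52.3
position: [0.5017, 0.0955, 0.2091]
tcp_rot: [[-0.029, 1.0, 0.0], [1.0, 0.029, 0.0], [0.0, 0.0, -1.0]]
wrist_force: [0.2, -0.2, 0.5]
grip_width: 0.878
clock: 52.72
position: [0.6411, 0.1746, 0.2081]
tcp_rot: [[-0.03, 1.0, 0.001], [1.0, 0.03, 0.001], [0.001, 0.001, -1.0]]
wrist_force: [-0.4, 0.6, -0.6]
grip_width: 0.878
clock: 53.13
position: [0.6372, 0.1712, 0.2097]
tcp_rot: [[-0.027, 1.0, -0.0], [1.0, 0.027, -0.0], [-0.0, -0.0, -1.0]]
wrist_force: [-0.8, 0.0, 0.7]
grip_width: 0.876
top red 287 [379. 215.] mid [ 0.6337 -0.1287] size [0.038 0.038] z 0.0698
top red 294 [409. 217.] mid [ 0.6365 -0.1891] size [0.038 0.038] z 0.0699
top red 297 [439. 219.] mid [ 0.6406 -0.2492] size [0.038 0.039] z 0.0698
top yel 289 [258. 193.] mid [0.6488 0.1194] size [0.038 0.039] z 0.0701
top yel 302 [232. 196.] mid [0.6372 0.1698] size [0.04  0.037] z 0.07
side red 141 [341. 181.] mid [ 0.6509 -0.2552] size [0.066 0.052] z 0.0702
side red 140 [327. 192.] mid [ 0.6354 -0.1911] size [0.04  0.042] z 0.0704
side red 161 [311. 204.] mid [ 0.632  -0.1323] size [0.041 0.043] z 0.0703
side yel 106 [257. 242.] mid [0.6494 0.0304] size [0.097 0.006] z 0.0499
side yel 227 [226. 255.] mid [0.6477 0.1172] size [0.041 0.04 ] z 0.0704
side yel 252 [210. 270.] mid [0.636  0.1694] size [0.043 0.04 ] z 0.0704
side yel 88 [171. 295.] mid [0.6409 0.2592] size [0.008 0.049] z 0.0699
53.2333 [0.63752317 0.17117375 0.20983115]
```

```bash
python3 -m jog '[{"dx":0,"dy":-1,"dz":-30,"twist":0,"gripper":75},{"dx":0,"dy":-1,"dz":-60,"twist":0,"gripper":75},{"dx":0,"dy":-1,"dz":-90,"twist":0,"gripper":75},{"dx":0,"dy":-1,"dz":-115,"twist":0,"gripper":75},{"dx":0,"dy":-1,"dz":-125,"twist":0,"gripper":75}]'
python3 -m jog '[{"dx":0,"dy":0,"dz":-12,"twist":0,"gripper":75},{"dx":0,"dy":0,"dz":-24,"twist":0,"gripper":75},{"dx":0,"dy":0,"dz":-36,"twist":0,"gripper":75},{"dx":0,"dy":0,"dz":-44,"twist":0,"gripper":75},{"dx":0,"dy":0,"dz":-44,"twist":0,"gripper":75}]'
python3 -m jog '[{"dx":0,"dy":0,"dz":0,"twist":0,"gripper":40},{"dx":0,"dy":0,"dz":0,"twist":0,"gripper":40},{"dx":0,"dy":0,"dz":0,"twist":0,"gripper":40},{"dx":0,"dy":0,"dz":0,"twist":0,"gripper":40},{"dx":0,"dy":0,"dz":0,"twist":0,"gripper":40}]' 40
```

```text
clock: 53.65
position: [0.6352, 0.1699, 0.0807]
tcp_rot: [[-0.027, 1.0, -0.005], [1.0, 0.027, -0.001], [-0.001, -0.005, -1.0]]
wrist_force: [-0.8, -0.6, -0.6]
grip_width: 0.876
clock: 54.07
position: [0.637, 0.1704, 0.0387]
tcp_rot: [[-0.028, 1.0, -0.002], [1.0, 0.028, -0.0], [-0.0, -0.002, -1.0]]
wrist_force: [-0.5, -0.5, 0.4]
grip_width: 0.88
clock: 54.48
position: [0.6388, 0.1708, 0.0414]
tcp_rot: [[-0.028, 1.0, 0.002], [1.0, 0.028, 0.0], [0.0, 0.002, -1.0]]
wrist_force: [0.4, -0.1, 3.7]
grip_width: 0.592
```

```bash
python3 -m jog '[{"dx":0,"dy":0,"dz":8,"twist":0,"gripper":40},{"dx":0,"dy":3,"dz":14,"twist":0,"gripper":40},{"dx":5,"dy":8,"dz":15,"twist":0,"gripper":40},{"dx":11,"dy":14,"dz":15,"twist":0,"gripper":40},{"dx":11,"dy":14,"dz":15,"twist":0,"gripper":40}]'
python3 -m jog '[{"dx":0,"dy":0,"dz":0,"twist":0,"gripper":40},{"dx":0,"dy":0,"dz":0,"twist":0,"gripper":40},{"dx":0,"dy":0,"dz":-5,"twist":0,"gripper":40},{"dx":0,"dy":0,"dz":-10,"twist":0,"gripper":40},{"dx":0,"dy":0,"dz":-13,"twist":0,"gripper":40}]'
python3 -m jog '[{"dx":0,"dy":0,"dz":0,"twist":0,"gripper":40},{"dx":0,"dy":0,"dz":0,"twist":0,"gripper":40},{"dx":0,"dy":0,"dz":0,"twist":0,"gripper":40}]'
```

```text
clock: 54.9
position: [0.6506, 0.1861, 0.0557]
tcp_rot: [[-0.029, 1.0, 0.002], [1.0, 0.029, 0.001], [0.001, 0.002, -1.0]]
wrist_force: [0.0, -0.0, -1.7]
grip_width: 0.592
clock: 55.32
position: [0.6482, 0.1843, 0.0412]
tcp_rot: [[-0.028, 1.0, -0.001], [1.0, 0.028, -0.0], [-0.0, -0.001, -1.0]]
wrist_force: [-8.3, -1.1, 36.9]
grip_width: 0.596
clock: 55.57
position: [0.6487, 0.1845, 0.0419]
tcp_rot: [[-0.028, 1.0, -0.0], [1.0, 0.028, -0.0], [-0.0, -0.0, -1.0]]
wrist_force: [0.7, -0.4, -1.4]
grip_width: 0.597
```

```bash
python3 -m jog '[{"dx":0,"dy":0,"dz":-0.6,"twist":0,"gripper":40},{"dx":0,"dy":0,"dz":-0.6,"twist":0,"gripper":75},{"dx":0,"dy":0,"dz":-0.6,"twist":0,"gripper":75},{"dx":0,"dy":0,"dz":-0.6,"twist":0,"gripper":75},{"dx":0,"dy":0,"dz":-0.6,"twist":0,"gripper":75}]'
python3 -m jog '[{"dx":0,"dy":0,"dz":0,"twist":0,"gripper":75},{"dx":0,"dy":0,"dz":20,"twist":0,"gripper":75},{"dx":0,"dy":0,"dz":60,"twist":0,"gripper":75},{"dx":0,"dy":0,"dz":100,"twist":0,"gripper":75},{"dx":0,"dy":0,"dz":140,"twist":0,"gripper":75}]'
python3 cans.py 16
```

```text
clock: 55.98
position: [0.6492, 0.1846, 0.042]
tcp_rot: [[-0.028, 1.0, 0.001], [1.0, 0.028, 0.0], [0.0, 0.001, -1.0]]
wrist_force: [0.1, 0.0, 0.1]
grip_width: 0.875
clock: 56.4
position: [0.6484, 0.1845, 0.1829]
tcp_rot: [[-0.028, 1.0, -0.001], [1.0, 0.028, -0.0], [-0.0, -0.001, -1.0]]
wrist_force: [0.8, 0.2, 0.0]
grip_width: 0.88
top red 294 [379. 215.] mid [ 0.634  -0.1289] size [0.038 0.038] z 0.0699
top red 294 [409. 217.] mid [ 0.6364 -0.189 ] size [0.038 0.038] z 0.0699
top red 302 [439. 219.] mid [ 0.6402 -0.2489] size [0.038 0.039] z 0.0699
top yel 282 [227. 190.] mid [0.6475 0.1835] size [0.039 0.037] z 0.0697
top yel 285 [258. 194.] mid [0.6487 0.1195] size [0.04  0.038] z 0.0697
side red 137 [341. 181.] mid [ 0.6401 -0.2538] size [0.044 0.047] z 0.0704
side red 141 [327. 192.] mid [ 0.635  -0.1908] size [0.04  0.042] z 0.0704
side red 156 [311. 203.] mid [ 0.6322 -0.1312] size [0.041 0.045] z 0.0704
side yel 111 [257. 242.] mid [0.6491 0.0301] size [0.097 0.007] z 0.05
side yel 229 [226. 255.] mid [0.6478 0.1168] size [0.041 0.041] z 0.0703
side yel 258 [201. 271.] mid [0.6471 0.1821] size [0.043 0.04 ] z 0.0704
side yel 80 [171. 295.] mid [0.6415 0.2594] size [0.008 0.047] z 0.0695
56.5 [0.65352202 0.18545531 0.19031455]
```

Mark 0 is fixed, within 2 mm. The mark 1 can is 5 mm off, inside tolerance, but there's plenty of time so I'll re-centre it.

```bash
python3 -m jog '[{"dx":0,"dy":-35,"dz":0,"twist":0,"gripper":75},{"dx":0,"dy":-65,"dz":0,"twist":0,"gripper":75},{"dx":0,"dy":-65,"dz":0,"twist":0,"gripper":75},{"dx":0,"dy":-65,"dz":0,"twist":0,"gripper":75},{"dx":0,"dy":-65,"dz":0,"twist":0,"gripper":75}]'
python3 -m jog '[{"dx":0,"dy":0,"dz":-30,"twist":0,"gripper":75},{"dx":0,"dy":0,"dz":-60,"twist":0,"gripper":75},{"dx":0,"dy":0,"dz":-85,"twist":0,"gripper":75},{"dx":0,"dy":0,"dz":-100,"twist":0,"gripper":75},{"dx":0,"dy":0,"dz":-100,"twist":0,"gripper":75}]'
python3 -m jog '[{"dx":0,"dy":0,"dz":0,"twist":0,"gripper":75},{"dx":0,"dy":0,"dz":-12,"twist":0,"gripper":75},{"dx":0,"dy":0,"dz":-24,"twist":0,"gripper":75},{"dx":0,"dy":0,"dz":-35,"twist":0,"gripper":75},{"dx":0,"dy":0,"dz":-35,"twist":0,"gripper":75}]'
python3 -m jog '[{"dx":0,"dy":0,"dz":0,"twist":0,"gripper":75},{"dx":0,"dy":0,"dz":0,"twist":0,"gripper":75},{"dx":0,"dy":0,"dz":0,"twist":0,"gripper":75}]'
```

```text
clock: 56.92
position: [0.6489, 0.1197, 0.1814]
tcp_rot: [[-0.028, 1.0, -0.0], [1.0, 0.028, 0.001], [0.001, -0.0, -1.0]]
wrist_force: [0.6, 0.1, 0.0]
grip_width: 0.878
clock: 57.33
position: [0.6456, 0.1207, 0.0772]
tcp_rot: [[-0.03, 1.0, -0.007], [1.0, 0.03, -0.0], [0.0, -0.007, -1.0]]
wrist_force: [-0.2, 0.0, -0.4]
grip_width: 0.878
clock: 57.75
position: [0.6472, 0.1195, 0.0441]
tcp_rot: [[-0.028, 1.0, -0.004], [1.0, 0.028, -0.0], [-0.0, -0.004, -1.0]]
wrist_force: [-0.9, -0.3, -0.7]
grip_width: 0.876
clock: 58.0
position: [0.6495, 0.1196, 0.0473]
tcp_rot: [[-0.028, 1.0, 0.001], [1.0, 0.028, 0.0], [0.0, 0.001, -1.0]]
wrist_force: [-0.5, -0.1, -0.7]
grip_width: 0.879
```

```bash
python3 -m jog '[{"dx":0,"dy":0,"dz":-5,"twist":0,"gripper":75},{"dx":0,"dy":0,"dz":-5,"twist":0,"gripper":40},{"dx":0,"dy":0,"dz":-5,"twist":0,"gripper":40},{"dx":0,"dy":0,"dz":-5,"twist":0,"gripper":40},{"dx":0,"dy":0,"dz":-5,"twist":0,"gripper":40}]' 40
python3 -m jog '[{"dx":0,"dy":0,"dz":0,"twist":0,"gripper":40},{"dx":0,"dy":0,"dz":6,"twist":0,"gripper":40},{"dx":0,"dy":2,"dz":10,"twist":0,"gripper":40},{"dx":1,"dy":5,"dz":10,"twist":0,"gripper":40},{"dx":1,"dy":5,"dz":10,"twist":0,"gripper":40}]'
python3 -m jog '[{"dx":0,"dy":0,"dz":0,"twist":0,"gripper":40},{"dx":0,"dy":0,"dz":0,"twist":0,"gripper":40},{"dx":0,"dy":0,"dz":-3,"twist":0,"gripper":40},{"dx":0,"dy":0,"dz":-6,"twist":0,"gripper":40},{"dx":0,"dy":0,"dz":-9,"twist":0,"gripper":40}]'
python3 -m jog '[{"dx":0,"dy":0,"dz":0,"twist":0,"gripper":40},{"dx":0,"dy":0,"dz":0,"twist":0,"gripper":40},{"dx":0,"dy":0,"dz":-0.5,"twist":0,"gripper":40},{"dx":0,"dy":0,"dz":-0.5,"twist":0,"gripper":40}]'
```

```text
clock: 58.42
position: [0.649, 0.1196, 0.0419]
tcp_rot: [[-0.028, 1.0, 0.0], [1.0, 0.028, -0.0], [-0.0, 0.0, -1.0]]
wrist_force: [-0.2, -0.3, 0.9]
grip_width: 0.596
clock: 58.83
position: [0.6504, 0.1253, 0.0521]
tcp_rot: [[-0.029, 1.0, 0.001], [1.0, 0.029, 0.0], [0.0, 0.001, -1.0]]
wrist_force: [0.4, -0.3, -2.7]
grip_width: 0.594
clock: 59.25
position: [0.6497, 0.1245, 0.0421]
tcp_rot: [[-0.028, 1.0, -0.0], [1.0, 0.028, -0.0], [-0.0, -0.0, -1.0]]
wrist_force: [-0.2, 0.1, -2.2]
grip_width: 0.595
clock: 59.58
position: [0.6498, 0.1245, 0.042]
tcp_rot: [[-0.028, 1.0, -0.0], [1.0, 0.028, -0.0], [-0.0, -0.0, -1.0]]
wrist_force: [0.5, -0.2, -1.3]
grip_width: 0.596
```

```bash
python3 -m jog '[{"dx":0,"dy":0,"dz":-0.7,"twist":0,"gripper":40},{"dx":0,"dy":0,"dz":-0.7,"twist":0,"gripper":75},{"dx":0,"dy":0,"dz":-0.7,"twist":0,"gripper":75},{"dx":0,"dy":0,"dz":-0.7,"twist":0,"gripper":75},{"dx":0,"dy":0,"dz":-0.7,"twist":0,"gripper":75}]'
python3 -m jog '[{"dx":0,"dy":0,"dz":0,"twist":0,"gripper":75},{"dx":0,"dy":0,"dz":20,"twist":0,"gripper":75},{"dx":0,"dy":0,"dz":60,"twist":0,"gripper":75},{"dx":0,"dy":0,"dz":100,"twist":0,"gripper":75},{"dx":0,"dy":0,"dz":140,"twist":0,"gripper":75}]'
python3 -m jog '[{"dx":-40,"dy":0,"dz":30,"twist":0,"gripper":75},{"dx":-80,"dy":0,"dz":30,"twist":0,"gripper":75},{"dx":-120,"dy":0,"dz":30,"twist":0,"gripper":75},{"dx":-160,"dy":0,"dz":30,"twist":0,"gripper":75},{"dx":-190,"dy":-20,"dz":30,"twist":0,"gripper":75}]'
python3 -m jog '[{"dx":-40,"dy":-20,"dz":0,"twist":0,"gripper":75},{"dx":-70,"dy":-40,"dz":0,"twist":0,"gripper":75},{"dx":-100,"dy":-60,"dz":0,"twist":0,"gripper":75},{"dx":-120,"dy":-80,"dz":0,"twist":0,"gripper":75},{"dx":-120,"dy":-100,"dz":0,"twist":0,"gripper":75}]'
python3 -m jog '[{"dx":0,"dy":0,"dz":0,"twist":0,"gripper":75},{"dx":0,"dy":0,"dz":0,"twist":0,"gripper":75},{"dx":0,"dy":0,"dz":0,"twist":0,"gripper":75},{"dx":0,"dy":0,"dz":0,"twist":0,"gripper":75},{"dx":0,"dy":0,"dz":0,"twist":0,"gripper":75}]'
python3 cans.py 17
python3 - <<'E'
from h import *
c=load('side');save(cv2.resize(c['frame'][150:350,130:390],None,fx=3,fy=3,interpolation=cv2.INTER_CUBIC),'fin.png')
P=cloud(c);I=c['frame'];h=cv2.cvtColor(I,cv2.COLOR_RGB2HSV).astype(int)
for nm,hm,cx,cy in(('red',(h[...,0]>172)|(h[...,0]<8),.63,-.0527),('yel',(h[...,0]>20)&(h[...,0]<35),.647,.2602)):
    q=P[hm&(h[...,1]>110)]; q=q[(abs(q[:,0]-cx)<.02)&(abs(q[:,1]-cy)<.035)&(q[:,2]>.03)]; t=q[q[:,2]>.106]
    print(nm,'top z',np.percentile(q[:,2],[90,97]).round(4),'top mean',t.mean(0).round(4))
E
```

```text
clock: 60.0
position: [0.6502, 0.1246, 0.0417]
tcp_rot: [[-0.028, 1.0, 0.001], [1.0, 0.028, 0.0], [0.0, 0.001, -1.0]]
wrist_force: [0.1, -0.4, -0.2]
grip_width: 0.876
clock: 60.42
position: [0.6493, 0.1246, 0.1826]
tcp_rot: [[-0.028, 1.0, -0.001], [1.0, 0.028, -0.0], [-0.0, -0.001, -1.0]]
wrist_force: [0.8, 0.6, 0.2]
grip_width: 0.875
clock: 60.83
position: [0.4567, 0.1063, 0.2116]
tcp_rot: [[-0.032, 1.0, -0.0], [1.0, 0.032, 0.001], [0.001, -0.0, -1.0]]
wrist_force: [-0.8, -1.1, 0.3]
grip_width: 0.876
clock: 61.25
position: [0.3354, 0.0048, 0.2112]
tcp_rot: [[-0.029, 1.0, -0.002], [1.0, 0.029, 0.0], [0.0, -0.002, -1.0]]
wrist_force: [-0.1, 0.1, -0.8]
grip_width: 0.875
clock: 61.67
position: [0.3402, 0.0052, 0.2114]
tcp_rot: [[-0.029, 1.0, -0.0], [1.0, 0.029, 0.0], [0.0, -0.0, -1.0]]
wrist_force: [0.5, -0.4, -0.7]
grip_width: 0.877
top red 287 [379. 215.] mid [ 0.634  -0.1287] size [0.038 0.038] z 0.0702
top red 295 [410. 217.] mid [ 0.636 -0.189] size [0.038 0.038] z 0.0698
top red 299 [439. 219.] mid [ 0.6404 -0.2487] size [0.038 0.037] z 0.0698
top yel 282 [226. 190.] mid [0.6481 0.1841] size [0.038 0.039] z 0.0701
top yel 286 [256. 193.] mid [0.6489 0.1241] size [0.038 0.038] z 0.07
side red 136 [341. 181.] mid [ 0.6399 -0.2557] size [0.042 0.05 ] z 0.0703
side red 140 [327. 192.] mid [ 0.6357 -0.1912] size [0.042 0.041] z 0.0702
side red 158 [311. 203.] mid [ 0.6327 -0.1316] size [0.04  0.044] z 0.0703
side yel 110 [257. 243.] mid [0.6488 0.0306] size [0.098 0.006] z 0.0494
side yel 230 [224. 256.] mid [0.6489 0.1226] size [0.041 0.04 ] z 0.0704
side yel 259 [201. 271.] mid [0.647  0.1826] size [0.042 0.041] z 0.0705
side yel 90 [171. 295.] mid [0.6418 0.2601] size [0.009 0.048] z 0.0701
61.7667 [0.34005855 0.00510635 0.21132929]
red top z [0.1115 0.1129] top mean [ 0.6261 -0.0521  0.1107]
yel top z [0.1119 0.1133] top mean [0.6425 0.2599 0.1107]
```

View pics/fin.png

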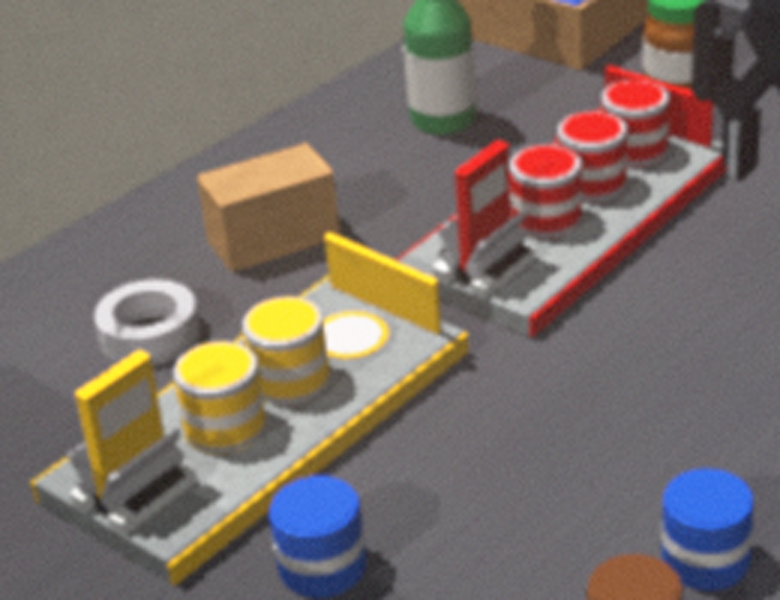

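View pics/top17.png

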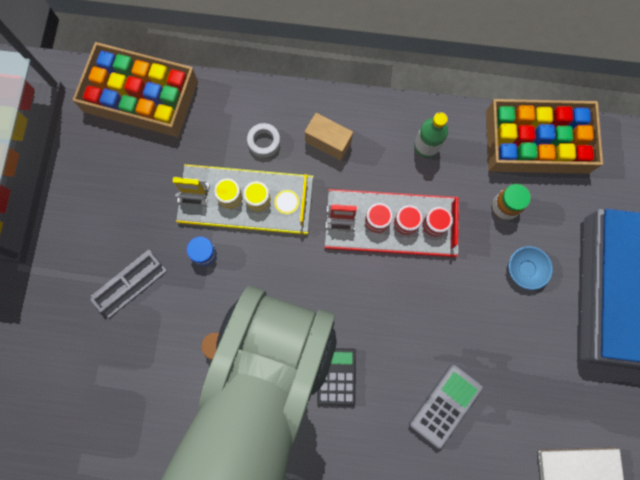

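Both signs stand home, with their tops at about 0.112 m. All five cans are upright and within about 2 mm of their marks. The bystanders haven't moved and the robot is clear of everything. Handing in.

```bash
python3 -c "
from workcell import robot
print(robot.sign_off())"
```

```text
the job is handed in; nothing more can be done
None
```

The display is set up and handed in at about 62 s of the 210 s allowed; the hand-in gave no verdict.

- **Signs:** Both are pressed home in the clips of their own colour. I held each until a pull of 15–17 N failed to draw it out, then pushed it back down before letting go. Their tops measure about 0.112 m, the height of a fully seated sign.
- **Cans:** There were five. The three red ones stand on red marks 0–2 and the two yellow ones on yellow marks 0 and 1, each within about 2 mm in the top view.
- **Knocked can:** The yellow can on mark 0 was found about 17 mm off its mark, with its neighbour about 5 mm off. I set both back, and the final pictures confirm it.
- **Everything else:** The jar, carton, dish, tape roll and the blue and brown look-alikes look to be where they started, and the arm finished clear of everything.
- **Disagreements:** The side camera read up to about 7 mm away from the top camera for red mark 2, which is partly hidden in that view, and about 3 mm or less elsewhere. I couldn't read the jaw openings directly, so I judged them by the pull test and seating height.

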